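# Fit the splined drive hub and its lock ring on the tumbler drive

### The arm

A 6-joint arm with a two-finger parallel gripper is mounted at the origin on a cart in front of the work surface, level with it; the furniture and walls round the work are solid. World frame = base frame: x ahead of the robot, y to its left, z up, the work surface at z = 0. Lengths are in m, angles in degrees, forces in N, time in s.
With the tool pointing down it reaches from about 0.4 to 0.825 m from the base axis. Payload 7 kg.
Tool frame: the origin (TCP) lies midway between the tips of the shut fingers; the grasp point (between the pads) lies 19 mm behind it; z points along the fingers, y is the direction in which the jaws open and shut (so a half turn about z gives the same grasp; the last joint's range is limited). The gripper opens to 88 mm and grips with 3 to 60 N. Pads are 19 mm wide; open, the fingers measure 130 mm over their backs; the gripper's body (78 mm by 193 mm) begins 47 mm behind the grasp point.
Start: joints at [-55.628, 20.546, 0.682, 0, -70.136, -16.507], TCP at [0.207, -0.642, 0.227] pointing down, gripper open.
Joint ranges: [-176.03, 176.03], [-82.01, 121.73], [-58.28, 71.71], [-173.87, 95.51], [-174.79, -0.11], [-173.66, 173.66]. Speed limits (degrees/s): [136.94, 136.94, 172.46, 180, 180, 180].

### API

Orientations are given as [roll, pitch, yaw] about the fixed x, y, z axes, in that order (R = Rz(yaw) Ry(pitch) Rx(roll)).
In Python, from plant import sensors, viewer, r gives the robot as it stands. The module is installed in compiled form; this text tells all that it offers.
- The arm moves only by the shell command python3 -m handwheel 'ROWS' [OPENING] [FORCE]. ROWS is JSON, one flat list of numbers, 6 for each row, row after row: the shift along the world's x, y, z in cm, then the turn, a rotation vector about the world's x, y, z in rad. In form: [tx, ty, tz, wx, wy, wz, tx, ty, tz, wx, wy, wz, ...]. A call has 1 to 8 rows; each row is the pose to reach, as a shift and turn from the pose measured when the call began; what a row does not reach only later rows make up. A row lasts 1/10 s, in which the tool goes at most 50 mm and 8.59 degrees, less where a joint would pass 70% of its speed; a pose out of reach is approached as far as the arm can. A call with a gripper value outside its range is refused whole. OPENING is the closure in counts, from 0 (fully open) to 255 (shut), set as the call begins (- or left out, the last holds). The fingers move at their own pace and stop on an object; FORCE is the grip in N (left out, the last holds). Time passes only in rows, so rows that repeat a pose let the fingers close. It gives the time, the measured TCP pose, the force and the opening at its end, in the units of the state.
- sensors.get_state(): the state, without advancing time (a new reading comes with each control period).
- viewer.capture(name): name is "scene" or "top" or "wrist"; returns a dict with "img" (480x640x3 uint8, red, green, blue), "camera_matrix" (3x3 intrinsics, pixels), "camera_from_world" (4x4, takes a point from world to camera coordinates); the wrist camera has in their place "mount" (4x4, takes a point from camera to tool coordinates, whose origin is the TCP and whose axes are the flange's). Camera axes: x right, y down, z forward; pixel columns grow to the right and rows downward; lengths in m; the calibration is good to about 2 mm. A picture is of the moment at which its call begins: read the wrist's pose just before it. There is no depth.
- r.close_job(): hands the job in, once; it reports no verdict.
The state is a dict: "time_s": time; "joints": joint angles; "qd": joint speeds; "joint_torque": joint torques, N m; "tcp_pos": TCP position; "eef_rot": TCP orientation; "contact_force": force on the tool from outside, world axes, zero at the start; "moment": the same for the moment, N m; "gripper_width": finger opening in m.
Only numpy, scipy, OpenCV 4.12 (cv2) and the standard library are available. Lean on these libraries where they do the work, as an engineer would, in place of code of your own. Each camera call takes 0.05 s, during which the arm holds its last target.

### The job

Make the tumbler drive ready for its drum: slide the flanged drive hub, flange first, onto the leaning splined stub, turning it until the teeth line up, and push it fully home against the shoulder. Then slide the hexagonal lock ring down the same splines until it rests on the hub, turn it half a tooth pitch (30 degrees) so that the stub's end teeth hold it, and let go. Leave the open gel tub and the loose tub lid standing where they are.

Things in the scene. Friction and masses are not known exactly. Their poses are not given: they have to be found in the camera images.
- tumbler_drive: fixed grey worm gearmotor on a base plate 190 x 150 x 10 mm. Origin: centre of the plate's underside on the table; x to its back, z up. A 104 mm square gear head leans 0.55 rad (31.5 deg) from vertical towards the plate's front (-x); a motor 68 mm across stands 95 mm out of the head's -y side, below the level of its face. A steel splined stub rises from the face.
- stub_seat (a point): centre of the shoulder (45 mm across) at the stub's foot; z is the stub's axis, x and y belong to the gear head and do not tell the stub's angle. Heights along z from here: six straight teeth 0 to 34 mm, plain groove 34 to 55, the same teeth in line again 55 to 66, plain nose 66 to 75 mm. Root 25 mm across, over the teeth 34 mm, teeth 7.5 mm wide.
- stub_tip (a point): centre of the nose's end, 75 mm along z from stub_seat, same axes; the last 5 mm taper to 19 mm across. The teeth (60 deg apart, square ends) have stopped at any angle, which is not reported: find it by feel, resting the part on the tooth ends with 5 to 15 N and turning it until it drops, or by sight. The self-locking gear keeps the stub from turning.
- drive_hub: loose aluminium hub, 0.2 to 0.4 kg: round flange 90 mm across, 8 mm thick, above it a hexagonal boss 54 mm across flats, whose top is 36 mm over the flange's underside. Origin: centre of the underside; z along the bore from flange to boss (up as it lies); x normal to a flat. Grip the boss across flats. It may have changed places with the ring.
- hub_top (a point): centre of the top of the hub's boss, 36 mm along z from the hub's origin, same axes. The bore has six grooves 10 mm wide and 37 mm across, one in line with x and one every 60 deg (behind the flats); between them teeth with 28 mm between opposite tips, tip edges broken 1.2 mm. Play on the stub: 1.25 mm each side of a tooth, 1.5 mm radially.
- lock_ring: loose steel hexagonal ring, 0.14 to 0.25 kg, 54 mm across flats, 16 mm thick, with the hub's bore and play. Origin: centre of its underside; z along the bore (up as it lies); x normal to a flat and through a groove. It slides on with its flats parallel to the hub's; lying on the hub it turns freely, 3 mm under the end teeth; locked, its flats are 30 deg from the hub's, either way.
- gel_tub: open pink plastic tub of set gel, 96 mm across and 55 mm high, a bystander. Origin: centre of its underside, z up.
- loose_lid: pink tub lid lying open side up, 98 mm across and 16 mm high, a bystander. Origin: centre of its underside, z up.

How it is judged:
By the outcome, as a careful person would: the job done as asked, in the order asked, and still so for the second after the job is handed in, with the robot touching nothing.
It also fails if it takes over 72 s, if anything falls off the work surface, if the arm or the gripper's body presses on something with over 40 N, if the wrist force passes 120 N, or if a joint passes its speed limit or range.

## Working session

There is one attempt and no reset: what is moved stays moved. The work goes in short steps, Python scripts to look and compute and a shell command to move; the robot and the scene stay as the last step left them, time stands still between calls to the robot, and variables do not carry over. Pictures are saved under pics/ and viewed, and the job is handed in when it is done.

```bash
mkdir -p pics; ls; python3 - <<'E'
from plant import sensors, viewer, r
import cv2,numpy as np
s=sensors.get_state();print(s)
for n in ["scene","top","wrist"]:
    c=viewer.capture(n);cv2.imwrite(f"pics/{n}0.png",c["img"][:,:,::-1])
    print(n,c["camera_matrix"],c.get("camera_from_world",c.get("mount")))
E
```

```text
pics
{'time_s': 0.0, 'joints': array([-5.56297669e+01,  2.05914987e+01,  6.31950304e-01, -2.19026001e-02,
       -7.01362963e+01, -1.65067962e+01]), 'qd': array([-0.01411633,  0.00426956,  0.01303571,  0.06295484, -0.07941776,
       -0.00367347]), 'joint_torque': array([ 1.33079542e-03, -5.82723355e+01,  2.93060428e+01,  6.99736252e+00,
        6.99873941e-03, -1.46209027e-04]), 'tcp_pos': array([ 0.20687493, -0.64197609,  0.22560252]), 'eef_rot': array([ 1.79902255e+02, -7.49412678e-03, -1.62144016e+02]), 'contact_force': array([-0.28112852, -0.29821043,  0.31375131]), 'moment': array([0.01312496, 0.01033951, 0.01321166]), 'gripper_width': 0.08749432759115482}
scene [[612.99136499   0.         320.33763532]
 [  0.         612.99136499 235.98481791]
 [  0.           0.           1.        ]] [[-0.71927873 -0.69471702 -0.00252323  0.37118606]
 [-0.294997    0.30871089 -0.90425348  0.2534307 ]
 [ 0.62897923 -0.64966595 -0.42698862  1.19465312]
 [ 0.          0.          0.          1.        ]]
top [[511.01152126   0.         320.4983698 ]
 [  0.         511.01152126 242.36036346]
 [  0.           0.           1.        ]] [[-0.01329179 -0.99979698 -0.0151434   0.043111  ]
 [-0.98424106  0.01575271 -0.17612889  0.54255711]
 [ 0.17633169  0.01256369 -0.98425062  1.15741982]
 [ 0.          0.          0.          1.        ]]
wrist [[411.94636075   0.         317.43621915]
 [  0.         411.94636075 235.97050542]
 [  0.           0.           1.        ]] [[ 7.66323836e-04 -9.68603949e-01 -2.48607728e-01  6.72828013e-02]
 [ 9.99999701e-01  7.15839252e-04  2.93469877e-04  3.52213677e-04]
 [-1.06292912e-04 -2.48607878e-01  9.68604208e-01 -1.58253062e-01]
 [ 0.00000000e+00  0.00000000e+00  0.00000000e+00  1.00000000e+00]]
```

View pics/scene0.png

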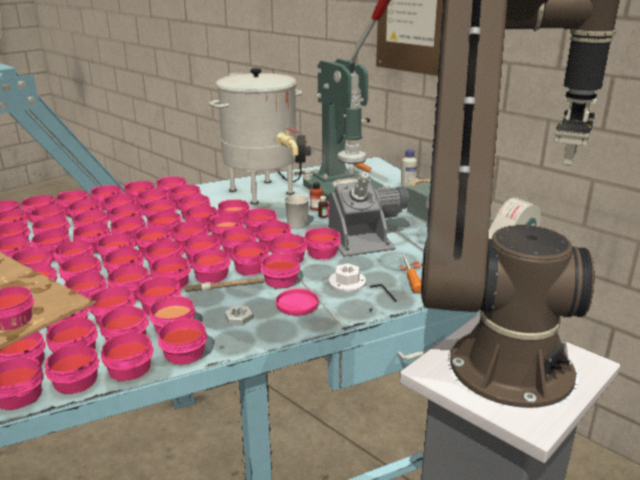

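View pics/top0.png

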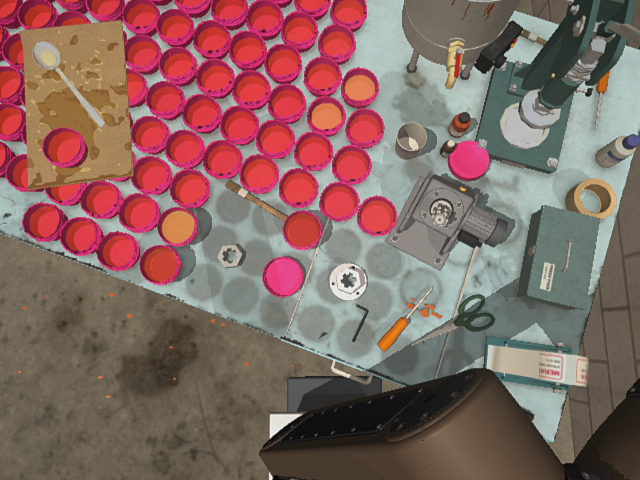

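View pics/wrist0.png

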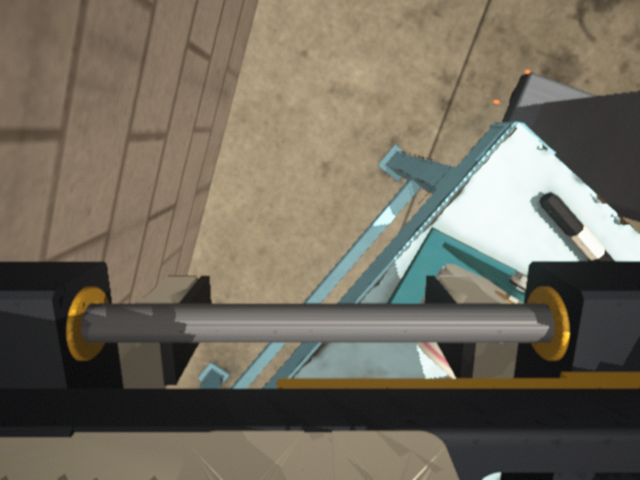

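```bash
cat > h.py <<'E'
import numpy as np,cv2
from scipy.spatial.transform import Rotation as Ro
from plant import sensors, viewer, r
def ray(c,u,v):
    K=c["camera_matrix"];T=c["camera_from_world"]
    d=np.linalg.solve(K,[u,v,1.]);R=T[:3,:3];o=-R.T@T[:3,3];return o,R.T@d
def onz(c,u,v,z):
    o,d=ray(c,u,v);return o+d*(z-o[2])/d[2]
def proj(c,p):
    q=c["camera_from_world"]@np.r_[p,1];k=c["camera_matrix"]@q[:3];return k[:2]/k[2]
def wristcam():
    s=sensors.get_state();c=viewer.capture("wrist")
    T=np.eye(4);T[:3,:3]=Ro.from_euler('xyz',s['eef_rot'],degrees=True).as_matrix();T[:3,3]=s['tcp_pos']
    c["camera_from_world"]=np.linalg.inv(T@c["mount"]);return c,s
def crop(img,u0,v0,u1,v1,f,name):
    cv2.imwrite(name,cv2.resize(img[v0:v1,u0:u1,::-1],None,fx=f,fy=f,interpolation=cv2.INTER_CUBIC))
E
python3 - <<'E'
from h import *
c=viewer.capture("top");crop(c["img"],370,150,530,290,5,"pics/t1.png");crop(c["img"],200,220,380,310,4.4,"pics/t2.png")
for n,u,v,z in [("ring",231,255,.016),("hub",348,281,.036),("lid",284,276,.01),("tub",303,229,.055),("stub",441,212,.12)]:
    print(n,onz(c,u,v,z))
c=viewer.capture("scene");crop(c["img"],310,160,430,260,6.6,"pics/s1.png")
E
```

```text
ring [0.52134292 0.25259867 0.016     ]
hub [ 0.45205914 -0.02810261  0.036     ]
lid [0.46906023 0.12473394 0.01      ]
tub [0.57464147 0.0759373  0.055     ]
stub [ 0.59488624 -0.23577812  0.12      ]
```

View pics/t1.png

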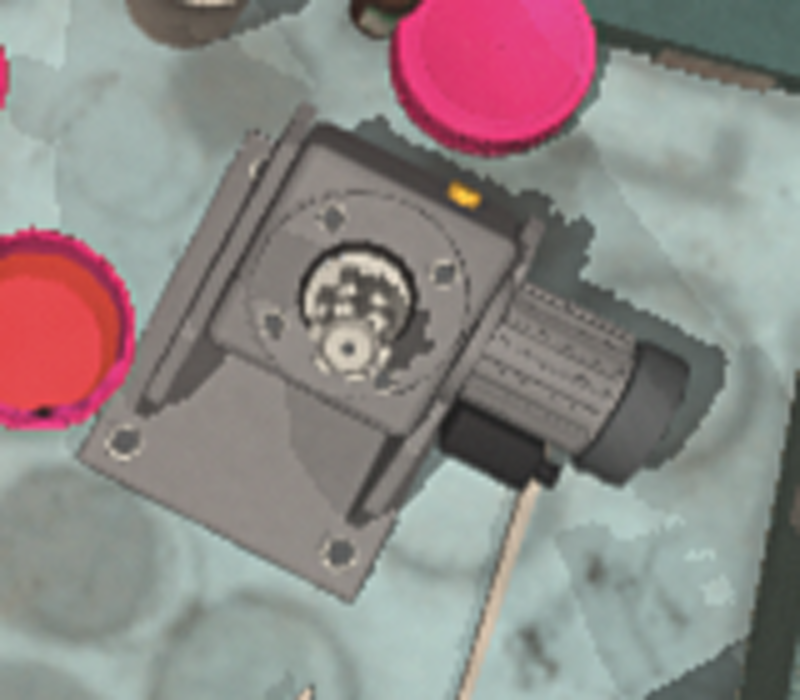

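View pics/t2.png

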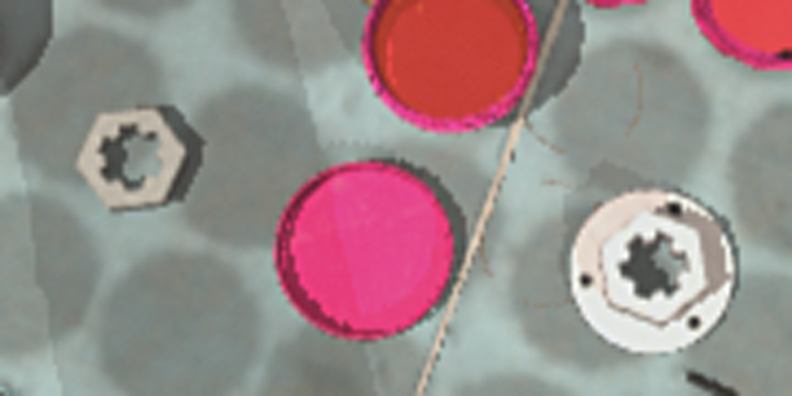

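View pics/s1.png

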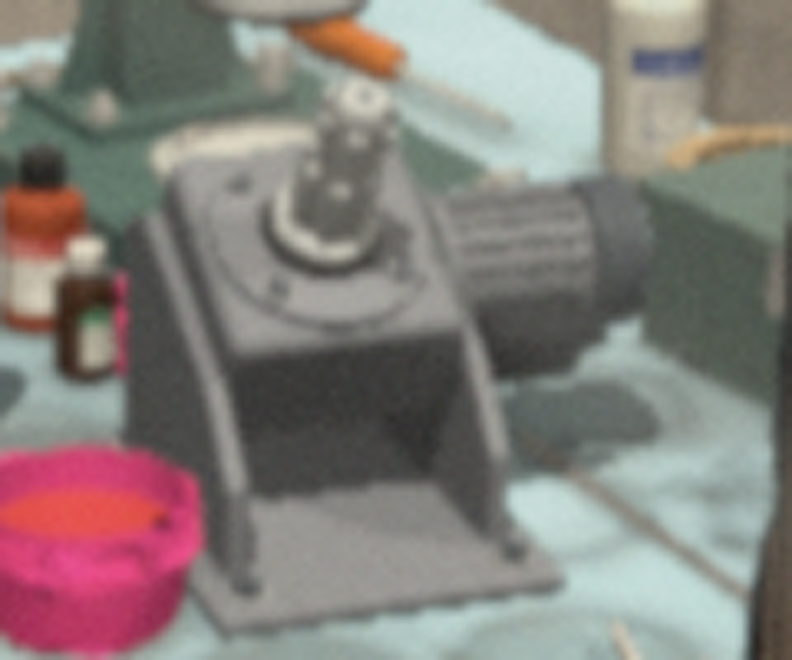

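```bash
python3 - <<'E'
from h import *
t=viewer.capture("top");s=viewer.capture("scene")
def tri(a,b):
    o1,d1=ray(t,*a);o2,d2=ray(s,*b)
    A=np.c_[d1,-d2];x=np.linalg.lstsq(A,o2-o1,rcond=None)[0]
    p=o1+d1*x[0];q=o2+d2*x[1];return (p+q)/2,np.linalg.norm(p-q)
tp=lambda u,v:(370+u/5-.4,150+v/5-.4)
sp=lambda u,v:(310+u/6.6-.42,160+v/6.6-.42)
tip,e=tri(tp(348,348),sp(365,97));print("tip",tip,e)
a=onz(t,*tp(78,457),.01);b=onz(t,*tp(352,602),.01);print(a,b,np.linalg.norm(a-b))
d=(b-a)/np.linalg.norm(b-a) # along +-y of plate: left(a)->right(b)= -y dir
# motor is on -y side (right)
y=-d;x=np.cross(y,[0,0,1]);print("x",x,"yaw",np.degrees(np.arctan2(x[1],x[0])))
ax=-np.sin(.55)*x+np.cos(.55)*np.array([0,0,1]);print("axis",ax)
seat=tip-.075*ax;print("seat",seat,"proj top",proj(t,seat),"crop",(proj(t,seat)-[369.6,149.6])*5,"scene crop",(proj(s,seat)-[309.6,159.6])*6.6)
q2=[(640,0)]
# hub hex fit
for n,z,pts in [("ring",.016,None)]: pass
cp=lambda u,v:(200+u/4.4-.4,220+v/4.4-.4)
ringv=[(77,159),(110,109),(168,108),(187,157),(165,207),(110,211)]
P=np.array([onz(t,*cp(*p),.016)[:2] for p in ringv]);c=P.mean(0);D=P-c
print("ring",c,np.linalg.norm(D,axis=1),np.degrees(np.arctan2(D[:,1],D[:,0]))%60)
hubv=[(600,262),(622,222),(652,206),(699,226),(706,268),(660,312),(613,300)]
E
```

```text
tip [ 0.55969377 -0.2124628   0.20306657] 0.000852141026400906
[ 0.55086783 -0.12179252  0.01      ] [ 0.4779189  -0.25077878  0.01      ] 0.14818570582893978
x [ 0.87043663 -0.49228048  0.        ] yaw -29.490581230186002
axis [-0.45496611  0.25730872  0.85252452]
seat [ 0.59381623 -0.23176095  0.13912723] proj top [441.08203399 210.461367  ] crop [357.41016995 304.306835  ] scene crop [326.20663584 213.75768364]
ring [0.51990971 0.25367523] [0.03262921 0.03158013 0.03269453 0.02801584 0.03171399 0.03208393] [29.72489789 28.30922413 28.4169605  30.66019901 30.96590979 34.42601281]
```

```bash
python3 -m handwheel '[2,3,4,0,0,0, 5,8,7,0,0,0, 8,12,8,0,0,0, 11,16,8,0,0,0, 14,20,8,-0.05,-0.1,0, 17,24,8,-0.1,-0.2,0, 20,28,8,-0.15,-0.3,0, 23,32,8,-0.2,-0.4,0]' 0; python3 -m handwheel '[3,4,0,0,0,0, 6,8,0,0,0,0]'; python3 - <<'E'
from h import *
s=sensors.get_state();print(s)
E
```

```text
time_s: 1.15
tcp_pos: [0.4272, -0.3359, 0.308]
eef_rot: [-161.2, 18.4, -159.1]
contact_force: [0.7, -0.7, 1.1]
gripper_width: 0.0877
time_s: 1.35
tcp_pos: [0.4854, -0.2556, 0.309]
eef_rot: [-161.2, 18.6, -159.0]
contact_force: [2.0, -0.8, 0.7]
gripper_width: 0.0876
{'time_s': 1.35, 'joints': array([  0.23524836, -10.55172785, -35.03611056,  16.67513725,
       -42.90921666, -82.3746936 ]), 'qd': array([ 6.52329337e+01,  7.73444625e+00, -8.40559178e+00,  4.04166396e+01,
       -3.73366364e-02, -9.00233287e+01]), 'joint_torque': array([ -6.96798027, -18.81871104,  28.51610005,   5.20024091,
         1.24024518,   2.43972726]), 'tcp_pos': array([ 0.48541074, -0.25559867,  0.30903237]), 'eef_rot': array([-161.15889689,   18.57610696, -159.04121589]), 'contact_force': array([ 1.95161668, -0.81534201,  0.72713875]), 'moment': array([ 0.50961911,  1.1722223 , -0.02313791]), 'gripper_width': 0.08761392102770449}
```

```bash
cat >> h.py <<'E'
def need(p,R):
    s=sensors.get_state();R0=Ro.from_euler('xyz',s['eef_rot'],degrees=True)
    w=(Ro.from_matrix(R)*R0.inv()).as_rotvec()
    print("need cm",np.round((np.array(p)-s['tcp_pos'])*100,2),"rad",np.round(w,4),"deg",round(np.degrees(np.linalg.norm(w)),1))
def tool(zdir,xhint):
    z=np.array(zdir)/np.linalg.norm(zdir);x=xhint-z*np.dot(xhint,z);x/=np.linalg.norm(x);return np.c_[x,np.cross(z,x),z]
tip=np.array([.5597,-.2125,.2031]);ax=np.array([-.45497,.25731,.85252])
E
python3 - <<'E'
from h import *
need(tip+.104*ax,tool(-ax,np.array([-.95,-.31,0])))
E
```

```text
need cm [ 2.7   6.99 -1.73] rad [-0.1041 -0.0494  0.0648] deg 7.6
```

```bash
python3 -m handwheel '[1.4,3.5,-0.9,-0.05,-0.025,0.03, 2.7,7,-1.7,-0.104,-0.05,0.065, 2.7,7,-1.7,-0.104,-0.05,0.065, 2.7,7,-1.7,-0.104,-0.05,0.065]';  python3 - <<'E'
from h import *
need(tip+.104*ax,tool(-ax,np.array([-.95,-.31,0])))
c,s=wristcam();print(s['joints'],proj(c,tip),proj(c,tip-.075*ax))
np.save("w1.npy",c["camera_from_world"])
cv2.imwrite("pics/w1.png",c["img"][:,:,::-1]);u,v=np.int32(proj(c,tip));crop(c["img"],u-75,v-75,u+75,v+75,4,"pics/w1c.png")
E
```

```text
time_s: 1.75
tcp_pos: [0.5121, -0.1846, 0.2916]
eef_rot: [-154.2, 18.7, -152.9]
contact_force: [0.3, 0.1, 0.8]
gripper_width: 0.0877
need cm [ 0.03 -0.11  0.02] rad [ 0.0001 -0.0003 -0.003 ] deg 0.2
[  11.80044039  -12.48990398  -47.27309688   35.84770416  -35.94673518
 -104.91318257] [314.88008659 234.98644877] [315.29018093 212.74619894]
```

View pics/w1.png

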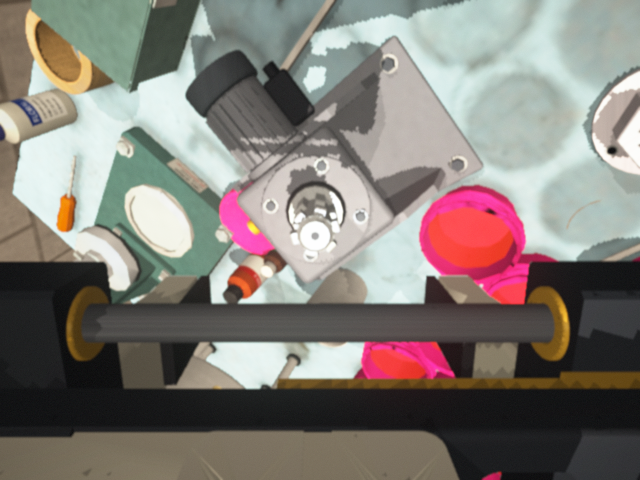

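View pics/w1c.png

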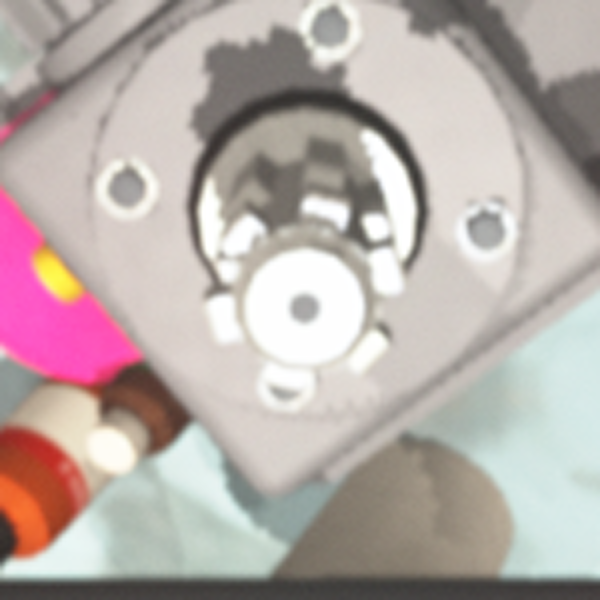

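```bash
python3 - <<'E'
from h import *
c=viewer.capture("wrist");c["camera_from_world"]=np.load("w1.npy")
ex=np.array([.87044*np.cos(.55),-.49228*np.cos(.55),np.sin(.55)]);ey=np.cross(ax,ex)
o0=tip-.009*ax
def pl(u,v,o):
    a,d=ray(c,u,v);p=a+d*np.dot(o-a,ax)/np.dot(d,ax);return p
print("nose offset mm", [(pl(314.6,235.4,tip)-tip)@e*1000 for e in (ex,ey)])
for u,v in [(325,208),(240,235),(222,318),(285,388),(370,350),(386,270)]:
    p=pl(239+u/4-.4,159+v/4-.4,o0)-o0;x,y=p@ex*1000,p@ey*1000
    print(round(np.hypot(x,y),1),round(np.degrees(np.arctan2(y,x)),1),round(np.degrees(np.arctan2(y,x))%60,1))
E
```

```text
nose offset mm [np.float64(0.31823469350605427), np.float64(0.10913697137652327)]
15.0 -140.5 39.5
14.8 -79.9 40.1
14.9 -20.2 39.8
17.3 40.5 40.5
15.0 99.7 39.7
14.2 158.2 38.2
```

```bash
python3 - <<'E'
from h import *
need([.452,-.028,.17],tool([0,0,-1],np.array([-.95,-.31,0])))
R=tool(-ax,np.array([-.95,-.31,0]));ex=np.array([.87044*np.cos(.55),-.49228*np.cos(.55),np.sin(.55)]);ey=np.cross(ax,ex)
print(np.degrees(np.arctan2(R[:,1]@ey,R[:,1]@ex)))
E
```

```text
need cm [ -6.07  15.78 -12.28] rad [ 0.2887  0.4694 -0.076 ] deg 31.9
142.064523106689
```

```bash
python3 -m handwheel '[-2,4,0,0.07,0.11,-0.02, -4,8,-2,0.14,0.23,-0.04, -5,12,-6,0.22,0.36,-0.06, -6,15.8,-10,0.289,0.469,-0.076, -6.1,15.8,-12.3,0.289,0.469,-0.076, -6.1,15.8,-12.3,0.289,0.469,-0.076, -6.1,15.8,-12.3,0.289,0.469,-0.076]';  python3 - <<'E'
from h import *
need([.452,-.028,.17],tool([0,0,-1],np.array([-.95,-.31,0])))
c,s=wristcam();p=proj(c,[.452,-.028,.036]);print(s['joints'],p)
np.save("w2.npy",c["camera_from_world"])
u,v=np.int32(p);crop(c["img"],u-100,v-100,u+100,v+100,3,"pics/w2c.png");print(u,v)
E
```

```text
time_s: 2.55
tcp_pos: [0.4522, -0.0286, 0.1703]
eef_rot: [-180.0, 0.0, -162.0]
contact_force: [0.5, 0.0, 0.3]
gripper_width: 0.0877
need cm [-0.02  0.06 -0.03] rad [0.0001 0.0001 0.0009] deg 0.1
[ 2.14300815e+01  2.01310755e+00 -3.08717558e+01  9.93415892e-03
 -5.71114971e+01 -9.34151732e+01] [317.74985412 225.56612227]
317 225
```

View pics/w2c.png

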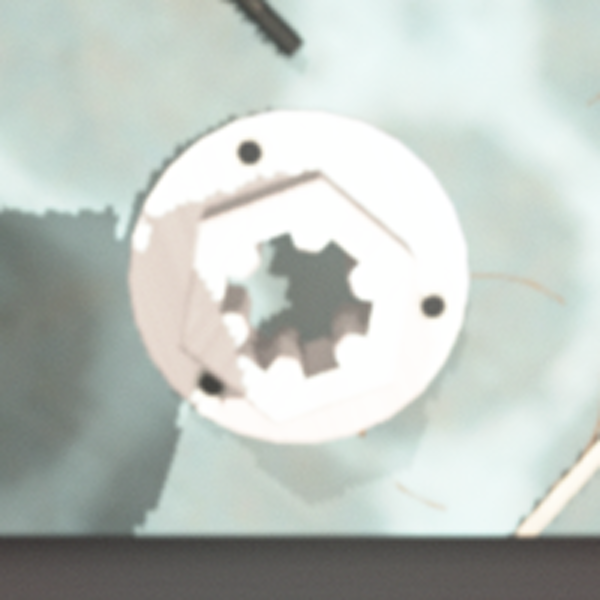

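```bash
python3 - <<'E'
from h import *
c=viewer.capture("wrist");c["camera_from_world"]=np.load("w2.npy")
f=lambda u,v,z:onz(c,217+u/3-.33,125+v/3-.33,z)[:2]
V=np.array([f(*p,.036) for p in [(320,172),(412,252),(275,415),(200,215)]])
T=np.array([f(*p,.036) for p in [(313,245),(357,285),(350,347),(285,368),(237,328),(241,262)]])
ct=T.mean(0);print("teeth c",ct, "vert opp", V[[0,2]].mean(0))
for ctr in (ct,V[[0,2]].mean(0)):
  for A in (V,T):
    D=A-ctr;print(np.linalg.norm(D,axis=1).round(4),(np.degrees(np.arctan2(D[:,1],D[:,0]))%60).round(1))
# flange circle at z=.008: extremes
F=np.array([f(*p,.008) for p in [(300,109),(469,275),(130,275),(300,444)]]);print("flange",F.mean(0),(F[1]+F[2])/2,(F[0]+F[3])/2)
# tub/lid
E
```

```text
teeth c [ 0.45330078 -0.02912488] vert opp [ 0.45102026 -0.02992765]
[0.033  0.0307 0.0283 0.0322] [ 8.6 13.9  6.8  4.1]
[0.0156 0.0154 0.0165 0.0159 0.0157 0.0174] [3.9 8.1 9.7 7.1 8.4 9.1]
[0.0307 0.0298 0.0307 0.0305] [7.8 9.7 7.8 7.3]
[0.0132 0.0148 0.0181 0.0183 0.0166 0.0159] [ 1.1 59.2  3.8  8.7 16.3 15.7]
flange [ 0.45219189 -0.02888852] [ 0.45127969 -0.02925524] [ 0.45310409 -0.0285218 ]
```

```bash
python3 -m handwheel '[0,-0.06,-4,0,0,-0.1, 0,-0.06,-8,0,0,-0.175, 0,-0.06,-12,0,0,-0.175, 0,-0.06,-14.5,0,0,-0.175, 0,-0.06,-15.9,0,0,-0.175, 0,-0.06,-15.9,0,0,-0.175]'; python3 - <<'E'
from h import *
need([.4522,-.0292,.0113],tool([0,0,-1],np.array([np.cos(np.radians(-172)),np.sin(np.radians(-172)),0])))
E
python3 -m handwheel '[0,0,0,0,0,0, 0,0,0,0,0,0, 0,0,0,0,0,0, 0,0,0,0,0,0, 0,0,0,0,0,0, 0,0,0,0,0,0]' 255 35
```

```text
time_s: 3.25
tcp_pos: [0.4528, -0.0295, 0.0124]
eef_rot: [-180.0, 0.2, -172.0]
contact_force: [0.1, 0.2, 0.1]
gripper_width: 0.0878
need cm [-0.06  0.03 -0.11] rad [0.0001 0.0029 0.0004] deg 0.2
time_s: 3.85
tcp_pos: [0.4531, -0.0293, 0.013]
eef_rot: [-180.0, 0.2, -172.0]
contact_force: [-2.4, -0.1, 7.2]
gripper_width: 0.0539
```

```bash
python3 -m handwheel '[0,0,2,0,0,0, 0,0,6,0,0,0, 0,0,11,0,0,0, 0,0,16,0,0,0, 0,0,20,0,0,0, 0,0,20,0,0,0]'; python3 - <<'E'
from h import *
c,s=wristcam();print(s['contact_force'],s['joints'])
R=Ro.from_euler('xyz',s['eef_rot'],degrees=True).as_matrix();print(proj(c,s['tcp_pos']),proj(c,s['tcp_pos']-.023*R[:,2]),proj(c,s['tcp_pos']+.005*R[:,2]))
cv2.imwrite("pics/w3.png",c["img"][:,:,::-1])
ex=np.array([.87044*np.cos(.55),-.49228*np.cos(.55),np.sin(.55)]);ey=np.cross(ax,ex)
a=np.radians(159.8);y=np.cos(a)*ex+np.sin(a)*ey;z=-ax;x=np.cross(y,z);Rt=np.c_[x,y,z];print(Rt)
np.save("Rt.npy",Rt)
need(tip+.02*ax-.013*ax*1-.001*x,Rt)
need(tip+.06*ax,Rt)
E
```

```text
time_s: 4.45
tcp_pos: [0.4559, -0.0288, 0.2186]
eef_rot: [180.0, 0.8, -172.0]
contact_force: [0.7, -0.1, -2.3]
gripper_width: 0.0537
[ 0.74920839 -0.14528636 -2.30504503] [  21.35483172   -0.6985657   -26.83663558    0.17338015  -63.09739769
 -103.39337919]
[316.69118737 298.66028522] [316.57909329 324.05400658] [316.71177643 293.99605249]
[[-0.71823425 -0.52644586  0.45497   ]
 [-0.67198588  0.69442807 -0.25731   ]
 [-0.18048415 -0.4905384  -0.85252   ]]
need cm [ 10.3  -18.12  -0.62] rad [-0.4028 -0.3816  0.5472] deg 44.6
need cm [  7.82 -16.82   3.88] rad [-0.4028 -0.3816  0.5472] deg 44.6
```

View pics/w3.png

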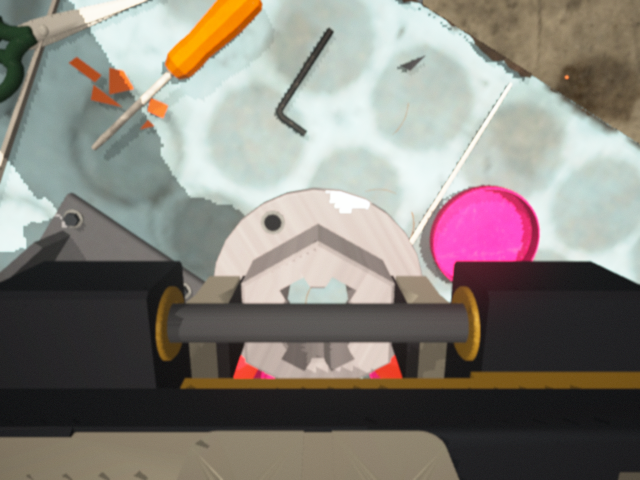

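```bash
python3 - <<'E'
from h import *
c=viewer.capture("wrist")
K=c["camera_matrix"];M=c["mount"]
def f(u,v,z):
    d=M[:3,:3]@np.linalg.solve(K,[u,v,1.]);o=M[:3,3];return ((o+d*(z-o[2])/d[2])*1000).round(2)
for zt in (.013,):
  for v in (226.5,228):print("vertex",f(318,v,zt-.036)[0]-31.18, f(318,v,zt-.036))
  for v in (187.5,189):print("flange",f(317,v,zt-.008)[0]-45, )
print(f(242,277,zt-.036),f(393,277,zt-.036),"exp x 15.6 y27")
crop(c["img"],200,170,440,390,3.2,"pics/w3c.png")
E
```

```text
vertex 4.729999999999997 [ 35.91   0.47 -23.  ]
vertex 4.210000000000001 [ 35.39   0.47 -23.  ]
flange 0.3100000000000023
flange -0.28999999999999915
[ 17.86 -25.95 -23.  ] [ 17.9   26.58 -23.  ] exp x 15.6 y27
```

View pics/w3c.png

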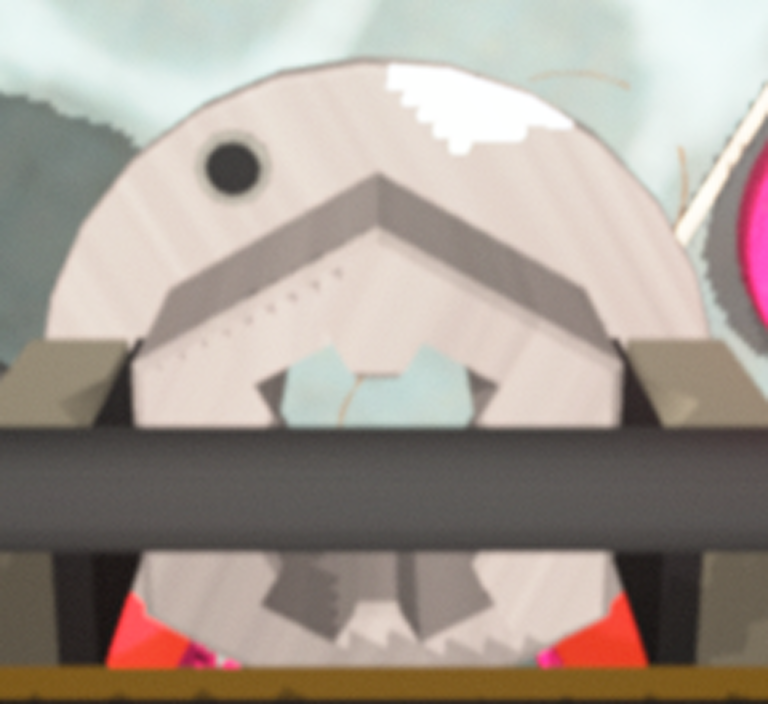

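```bash
python3 -m handwheel '[0,0,4,-0.04,-0.04,0.06, 1,-2,7,-0.1,-0.1,0.15, 2,-5,8,-0.17,-0.16,0.23, 3.5,-9,8,-0.23,-0.22,0.31, 5,-12,7,-0.3,-0.28,0.4, 6.5,-15,5,-0.37,-0.35,0.5, 7.8,-16.8,4,-0.403,-0.382,0.547, 7.8,-16.8,4,-0.403,-0.382,0.547]'; cat >> h.py <<'E'
ex=np.array([.87044*np.cos(.55),-.49228*np.cos(.55),np.sin(.55)]);ey=np.cross(ax,ex)
tip=tip+.0003*ex
def Rstub(deg):
    a=np.radians(deg);y=np.cos(a)*ex+np.sin(a)*ey;return np.c_[np.cross(y,-ax),y,-ax]
def st(h0=.013):
    s=sensors.get_state();R=Ro.from_euler('xyz',s['eef_rot'],degrees=True).as_matrix()
    d=s['tcp_pos']+R[:,2]*h0-(tip-.075*ax)
    f=s['contact_force']
    print("underside: ex %.2f ey %.2f h %.2f mm"%(d@ex*1e3,d@ey*1e3,d@ax*1e3),"ang %.1f"%np.degrees(np.arctan2(R[:,1]@ey,R[:,1]@ex)),"tilt %.2f"%np.degrees(np.arccos(R[:,2]@-ax)),"F ex %.1f ey %.1f ax %.1f"%(f@ex,f@ey,f@ax),"w",s['gripper_width'].round(4),"t",s['time_s'], "j",s['joints'].round(0))
E
python3 - <<'E'
from h import *
st();need(tip+.023*ax,Rstub(159.8))
print(ex,ey)
c=viewer.capture("scene");crop(c["img"],310,130,430,230,6.6,"pics/s2.png")
c,s=wristcam();cv2.imwrite("pics/w4.png",c["img"][:,:,::-1])
E
```

```text
time_s: 5.35
tcp_pos: [0.5267, -0.1993, 0.247]
eef_rot: [-150.4, 9.8, -137.2]
contact_force: [-0.4, -1.6, -3.6]
gripper_width: 0.0537Traceback (most recent call last):
  File "<stdin>", line 2, in <module>
  File "h.py", line 32, in st
    print("underside: ex %.2f ey %.2f h %.2f mm"%(d@ex*1e3,d@ey*1e3,d@ax*1e3),"ang %.1f"%np.degrees(np.arctan2(R[:,1]@ey,R[:,1]@ex)),"tilt %.2f"%np.degrees(np.arccos(R[:,2]@-ax)),"F ex %.1f ey %.1f ax %.1f"%(f@ex,f@ey,f@ax),"w",s['gripper_width'].round(4),"t",s['time_s'], "j",s['joints'].round(0))
                                                                                                                                                                                                                                    ^^^^^^^^^^^^^^^^^^^^^^^^
AttributeError: 'float' object has no attribute 'round'
```

```bash
sed -i "s/s\['gripper_width'\].round(4)/round(float(s['gripper_width']),4)/" h.py
python3 - <<'E'
from h import *
st();need(tip+.06*ax,Rstub(159.8));need(tip+.023*ax,Rstub(159.8))
c,s=wristcam();cv2.imwrite("pics/w4.png",c["img"][:,:,::-1])
E
```

```text
underside: ex -7.48 ey -4.85 h 117.80 mm ang 159.8 tilt 0.73 F ex -1.5 ey -1.6 ax -3.4 w 0.0537 t 5.35 j [  7.  -8. -51.  42. -28. -91.]
need cm [0.59 0.21 0.74] rad [ 0.0031 -0.0115  0.0042] deg 0.7
need cm [ 2.27 -0.74 -2.41] rad [ 0.0031 -0.0115  0.0042] deg 0.7
```

View pics/w4.png

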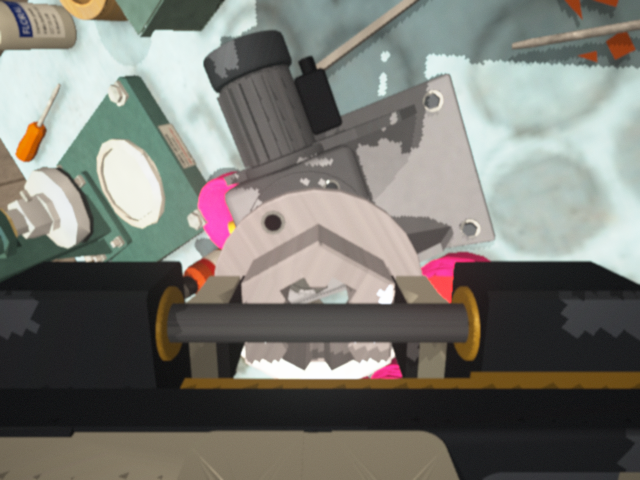

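```bash
python3 -m handwheel '[0.6,0.2,0.7,0.003,-0.011,0.004, 1.2,-0.2,-0.4,0.003,-0.011,0.004, 2.27,-0.74,-2.41,0.003,-0.011,0.004, 2.27,-0.74,-2.41,0.003,-0.011,0.004]'
python3 - <<'E'
from h import *
st();need(tip+.008*ax,Rstub(159.8))
E
```

```text
time_s: 5.8
tcp_pos: [0.5513, -0.2059, 0.2237]
eef_rot: [-150.2, 10.4, -137.0]
contact_force: [-0.8, -0.5, -2.0]
gripper_width: 0.0538
underside: ex 1.40 ey 1.60 h 85.08 mm ang 159.7 tilt 0.14 F ex -1.4 ey -0.8 ax -1.5 w 0.0538 t 5.8 j [  2.  -4. -53.  51. -21. -97.]
need cm [ 0.5  -0.47 -1.36] rad [-0.0008 -0.0009  0.0022] deg 0.1
```

```bash
python3 -m handwheel '[-0.1,-0.12,-0.2,0,0,0, 0,-0.2,-0.45,0,0,0, 0.25,-0.33,-0.9,0,0,0, 0.5,-0.47,-1.36,0,0,0.002, 0.5,-0.47,-1.36,0,0,0.002, 0.5,-0.47,-1.36,0,0,0.002]'
python3 - <<'E'
from h import *
st();need(tip+(-.006)*ax,Rstub(159.8))
E
```

```text
time_s: 6.4
tcp_pos: [0.5565, -0.2105, 0.2109]
eef_rot: [-150.1, 10.4, -136.9]
contact_force: [0.4, 0.4, -2.1]
gripper_width: 0.0539
underside: ex 0.56 ey 0.15 h 70.57 mm ang 159.8 tilt 0.11 F ex -1.0 ey 0.6 ax -1.9 w 0.0539 t 6.4 j [  -1.   -2.  -54.   57.  -17. -100.]
need cm [ 0.61 -0.36 -1.27] rad [-0.0006  0.0001  0.0001] deg 0.0
```

```bash
python3 -m handwheel '[0.06,-0.04,-0.2,0,0,0, 0.15,-0.08,-0.35,0,0,0, 0.22,-0.13,-0.5,0,0,0, 0.3,-0.17,-0.67,0,0,0, 0.3,-0.17,-0.67,0,0,0]'
python3 - <<'E'
from h import *
st();need(tip+(.013-.021)*ax,Rstub(159.8))
E
```

```text
time_s: 6.9
tcp_pos: [0.5595, -0.2124, 0.2038]
eef_rot: [-150.1, 10.4, -136.9]
contact_force: [-0.0, 0.3, -3.3]
gripper_width: 0.0536
underside: ex -0.17 ey -0.02 h 62.73 mm ang 159.8 tilt 0.11 F ex -1.9 ey 0.3 ax -2.7 w 0.0536 t 6.9 j [  -3.   -2.  -55.   61.  -15. -103.]
need cm [ 0.41 -0.23 -0.74] rad [-0.0007 -0.0003  0.0003] deg 0.0
```

```bash
cat > kin.py <<'E'
from h import *
from scipy.optimize import least_squares
def fk(q,P):
    r0,L1,L2,e,H,Lt,d=P
    j1,j2,j3,j4,j5,j6=np.radians(q)
    dip=j2-j3
    Rz=Ro.from_euler('z',j1).as_matrix()
    W=Rz@np.array([r0+L1*np.sin(j2)+L2*np.cos(dip)+e*np.sin(dip),-d,H+L1*np.cos(j2)-L2*np.sin(dip)+e*np.cos(dip)])
    # forearm frame: x along forearm
    F=Rz@Ro.from_euler('y',dip).as_matrix()
    z=F@(Ro.from_euler('x',s4*j4)*Ro.from_euler('y',-j5)).as_matrix()
    return W+Lt*z[:,0],z
s4=1
E
python3 - <<'E'
import kin;from kin import *
s=sensors.get_state()
D=[([-5.56297669e+01,2.05914987e+01,6.31950304e-01,-2.19026001e-02,-7.01362963e+01,-1.65067962e+01],[0.20687493,-0.64197609,0.22560252],[179.90,-.0075,-162.144]),
([0.23524836,-10.55172785,-35.03611056,16.67513725,-42.90921666,-82.3746936],[0.48541074,-0.25559867,0.30903237],[-161.15889689,18.57610696,-159.04121589]),
([11.80044039,-12.48990398,-47.27309688,35.84770416,-35.94673518,-104.91318257],[0.5121,-0.1846,0.2916],[-154.2,18.7,-152.9]),
([21.4300815,2.01310755,-30.8717558,.009934,-57.1114971,-93.4151732],[0.4522,-0.0286,0.1703],[-180,0,-162]),
([21.35483172,-0.6985657,-26.83663558,0.17338015,-63.09739769,-103.39337919],[0.4559,-0.0288,0.2186],[180,.8,-172]),
(s['joints'],s['tcp_pos'],s['eef_rot'])]
print(s['joints'],s['tcp_pos'],s['eef_rot'])
for sg in (1,-1):
    kin.s4=sg
    def res(P):
        return np.concatenate([fk(q,P)[0]-p for q,p,_ in D])
    o=least_squares(res,[0,.4,.4,0,.4,.25,.19]);print(sg,o.x.round(4),np.abs(o.fun).max())
    for q,p,e in D: print(fk(q,o.x)[1][:,0].round(3),Ro.from_euler('xyz',e,degrees=True).as_matrix()[:,2].round(3))
    np.save(f"P{sg}.npy",o.x)
E
```

```text
[  -3.23201092   -1.55763715  -55.19603969   60.90291078  -15.3140846
 -103.06071196] [ 0.55945784 -0.21239408  0.20379795] [-150.1267184    10.4145862  -136.93042542]
1 [ 0.3393  0.4319  0.0821  0.1099 -0.0725  0.176   0.2393] 0.10062464825432345
[-0.001  0.001 -1.   ] [-0.001  0.002 -1.   ]
[ 0.395  0.197 -0.897] [ 0.397 -0.194 -0.897]
[ 0.315  0.417 -0.853] [ 0.455 -0.256 -0.853]
[ 0.  0. -1.] [ 0. -0. -1.]
[ 0.011  0.007 -1.   ] [ 0.014  0.002 -1.   ]
[ 0.481  0.204 -0.853] [ 0.455 -0.257 -0.853]
-1 [0.2208 0.5713 0.1952 0.0713 0.0819 0.3906 0.1664] 0.07535167115326721
[-0.001  0.002 -1.   ] [-0.001  0.002 -1.   ]
[ 0.397 -0.194 -0.897] [ 0.397 -0.194 -0.897]
[ 0.455 -0.256 -0.853] [ 0.455 -0.256 -0.853]
[ 0. -0. -1.] [ 0. -0. -1.]
[ 0.013  0.002 -1.   ] [ 0.014  0.002 -1.   ]
[ 0.455 -0.257 -0.853] [ 0.455 -0.257 -0.853]
```

```bash
python3 - <<'E'
from h import *
from scipy.optimize import least_squares
s=sensors.get_state()
D=[([-5.56297669e+01,2.05914987e+01,6.31950304e-01,-2.19026001e-02,-7.01362963e+01,-1.65067962e+01],[0.20687493,-0.64197609,0.22560252]),
([0.23524836,-10.55172785,-35.03611056,16.67513725,-42.90921666,-82.3746936],[0.48541074,-0.25559867,0.30903237]),
([11.80044039,-12.48990398,-47.27309688,35.84770416,-35.94673518,-104.91318257],[0.5121,-0.1846,0.2916]),
([21.4300815,2.01310755,-30.8717558,.009934,-57.1114971,-93.4151732],[0.4522,-0.0286,0.1703]),
([21.35483172,-0.6985657,-26.83663558,0.17338015,-63.09739769,-103.39337919],[0.4559,-0.0288,0.2186]),
(s['joints'],s['tcp_pos'])]
def frames(q):
    j1,j2,j3,j4,j5,j6=np.radians(q)
    A=Ro.from_euler('z',j1);B=A*Ro.from_euler('y',j2);C=A*Ro.from_euler('y',j2-j3);
    E=C*Ro.from_euler('x',-j4);F=E*Ro.from_euler('y',-j5)
    return [X.as_matrix() for X in (A,B,C,E,F)]
# params: A:x,z,y ; B:z ; C:x,z ; F:x ; E:y ; F y
def mat(q):
    A,B,C,E,F=frames(q)
    return np.c_[A[:,0],A[:,1],A[:,2],B[:,2],C[:,0],C[:,2],E[:,1],F[:,0]]
M=np.vstack([mat(q) for q,p in D]);b=np.concatenate([p for q,p in D])
x,r_,rk,sv=np.linalg.lstsq(M,b,rcond=None);print(x.round(4),rk,sv.round(3));print(((M@x-b)*1000).round(1))
E
```

```text
[-0.      0.      0.1989  0.6016  0.4636 -0.     -0.1918  0.3781] 8 [4.832 3.61  3.224 0.864 0.5   0.374 0.239 0.184]
[-0.  0. -0.  0. -0. -0. -0. -0.  0. -0. -0. -0.  0.  0.  0.  0.  0. -0.]
```

```bash
cat > kin.py <<'E'
from h import *
from scipy.optimize import least_squares
lo=np.array([-176.03,-82.01,-58.28,-173.87,-174.79,-173.66]);hi=np.array([176.03,121.73,71.71,95.51,-.11,173.66])
def fk(q):
    j1,j2,j3,j4,j5=np.radians(q[:5])
    A=Ro.from_euler('z',j1);B=A*Ro.from_euler('y',j2);C=A*Ro.from_euler('y',j2-j3)
    E=C*Ro.from_euler('x',-j4);F=(E*Ro.from_euler('y',-j5)).as_matrix()
    p=np.array([0,0,.1989])+.6016*B.as_matrix()[:,2]+.4636*C.as_matrix()[:,0]-.1918*E.as_matrix()[:,1]+.3781*F[:,0]
    return p,F[:,0]
def ik(p,z,q0):
    f=lambda q:np.r_[(fk(q)[0]-p)*10,fk(q)[1]-z]
    q0=np.clip(q0,lo[:5]+.1,hi[:5]-.1)
    o=least_squares(f,q0,bounds=(lo[:5],hi[:5]),x_scale=30.)
    return o.x,np.abs(o.fun).max()
E
python3 - <<'E'
from kin import *
seat=tip-.075*ax
q=sensors.get_state()['joints'][:5]
for h in (75,65,55,45,35,25,20,15,10):
    q,e=ik(seat+h*.001*ax,-ax,q);print("TCP h",h,q.round(1),"err %.4f"%e)
rng=np.random.default_rng(0)
S=set()
for h in (13,45):
  for i in range(60):
    q,e=ik(seat+h*.001*ax,-ax,rng.uniform(lo[:5],hi[:5]))
    if e<1e-4:S.add((h,)+tuple(q.round(0)))
print(S)
E
```

```text
TCP h 75 [ -3.5  -1.5 -55.3  61.6 -15.1] err 0.0000
TCP h 65 [ -6.8  -0.4 -56.2  68.4 -12.5] err 0.0000
TCP h 55 [-11.3   0.7 -57.1  77.8  -9.6] err 0.0000
TCP h 45 [-18.    1.7 -57.5  92.1  -6. ] err 0.0000
TCP h 35 [-19.6   3.  -57.   95.5  -5.2] err 0.0091
TCP h 25 [-19.7   4.2 -56.5  95.5  -5.3] err 0.0200
TCP h 20 [-19.7   4.9 -56.2  95.5  -5.3] err 0.0254
TCP h 15 [-19.7   5.5 -56.   95.5  -5.3] err 0.0307
TCP h 10 [-19.8   6.1 -55.7  95.5  -5.3] err 0.0360
{(45, np.float64(-18.0), np.float64(2.0), np.float64(-58.0), np.float64(92.0), np.float64(-6.0))}
```

```bash
python3 - <<'E'
from kin import *
seat=tip-.075*ax
q00=sensors.get_state()['joints'][:5]
def best(p,az,q0,w=.3):
    f=lambda q:np.r_[(fk(q)[0]-p)*50,w*(fk(q)[1]-az)]
    o=least_squares(f,np.clip(q0,lo[:5]+1,hi[:5]-[1,1,1,2,2]),bounds=(lo[:5]+.5,hi[:5]-[.5,.5,.5,1.5,1.5]),x_scale=30.);return o.x,fk(o.x)
for h in (50,45,40,36,30,20,13):
    q,(p,z)=best(seat+h*.001*ax,-ax,q00)
    print(h,q.round(1),"perr mm %.2f"%(1e3*np.linalg.norm(p-seat-h*.001*ax)),"tilt %.1f"%np.degrees(np.arccos(-z@ax)),"z ex,ey comps",round(z@ex,3),round(z@ey,3))
# prescribed tilt direction sweep for h=13 and 40
for h in (13,36,40):
  for td in range(0,360,30):
   for t in (5,10,15,20,25):
    a=np.radians(td);z=-ax*np.cos(np.radians(t))+np.sin(np.radians(t))*(np.cos(a)*ex+np.sin(a)*ey)
    q,(p,zz)=best(seat+h*.001*ax,z,q00)
    if np.linalg.norm(p-seat-h*.001*ax)<3e-4 and np.degrees(np.arccos(min(1,zz@z)))<.5:
        print(h,"dir",td,"tilt",t,q.round(1));break
E
```

```text
50 [-14.2   1.2 -57.4  84.1  -7.9] perr mm 0.00 tilt 0.1 z ex,ey comps 0.0 -0.0
45 [-18.    1.7 -57.5  92.1  -6. ] perr mm 0.00 tilt 0.1 z ex,ey comps 0.0 -0.0
40 [-18.9   2.3 -57.3  94.   -5.5] perr mm 0.00 tilt 0.3 z ex,ey comps -0.005 -0.001
36 [-18.9   2.9 -57.1  94.   -5.5] perr mm 0.00 tilt 0.6 z ex,ey comps -0.011 -0.002
30 [-19.    3.6 -56.7  94.   -5.6] perr mm 0.00 tilt 1.1 z ex,ey comps -0.018 -0.004
20 [-19.1   4.9 -56.2  94.   -5.6] perr mm 0.00 tilt 1.8 z ex,ey comps -0.031 -0.007
13 [-19.1   5.8 -55.8  94.   -5.6] perr mm 0.00 tilt 2.3 z ex,ey comps -0.04 -0.009
13 dir 30 tilt 25 [-26.6   6.1 -29.7 -88.2  -9.9]
13 dir 60 tilt 20 [ -5.7   5.9 -37.7 -24.8  -2. ]
13 dir 90 tilt 15 [ -4.3   6.5 -37.4  -5.6 -11.6]
13 dir 120 tilt 10 [ -1.7   6.9 -41.7  16.8 -14.5]
13 dir 150 tilt 5 [ -6.    6.3 -51.7  54.3 -10. ]
13 dir 180 tilt 5 [ -4.    6.8 -50.6  53.4 -13.8]
13 dir 210 tilt 5 [ -5.4   6.8 -52.3  63.2 -14.7]
13 dir 240 tilt 5 [-10.5   6.5 -54.9  80.7 -13.4]
13 dir 270 tilt 10 [ -9.6   7.4 -55.9  90.3 -19.8]
36 dir 30 tilt 25 [-16.1   2.8 -31.9 -70.5  -1.6]
36 dir 60 tilt 25 [-18.9   4.  -28.5 -53.4 -17.3]
36 dir 90 tilt 15 [ -3.5   3.6 -38.5  -2.7 -13.3]
36 dir 120 tilt 5 [ -6.1   3.1 -53.2  53.8  -8.7]
36 dir 150 tilt 5 [ -1.3   3.9 -49.1  41.9 -15.4]
36 dir 180 tilt 5 [ -0.2   4.4 -48.6  43.9 -18.4]
36 dir 210 tilt 5 [ -0.8   4.5 -50.5  52.2 -19. ]
36 dir 240 tilt 5 [ -4.    4.2 -53.7  66.2 -17.6]
36 dir 270 tilt 5 [-11.6   3.6 -56.8  87.1 -14.1]
40 dir 60 tilt 25 [-18.3   3.4 -28.8 -52.2 -17.1]
40 dir 90 tilt 10 [ -8.1   2.3 -54.1  47.3  -1.6]
40 dir 120 tilt 5 [ -4.8   2.7 -52.5  50.5  -9.9]
40 dir 150 tilt 5 [ -0.7   3.5 -48.7  40.6 -16.2]
40 dir 180 tilt 5 [  0.3   4.  -48.3  42.7 -19.1]
40 dir 210 tilt 5 [ -0.1   4.1 -50.2  50.8 -19.7]
40 dir 240 tilt 5 [ -3.1   3.8 -53.4  64.2 -18.3]
40 dir 270 tilt 5 [-10.2   3.2 -56.7  84.1 -14.8]
```

```bash
cat >> kin.py <<'E'
seat=tip-.075*ax
def tz(t,td):
    a=np.radians(td);return -ax*np.cos(np.radians(t))+np.sin(np.radians(t))*(np.cos(a)*ex+np.sin(a)*ey)
def tgt(h,t,td=249.8,c=.0115,h0=.013):
    # hub underside at h (mm), tool tilted t about pad centre
    P=seat+(h*.001+h0+c)*ax;z=tz(t,td);return P+c*z,z
E
python3 - <<'E'
from kin import *
q00=sensors.get_state()['joints'][:5]
for td in (249.8,200):
  for t in (2.5,3,4):
    q=q00
    for h,tt in ((62,0),(50,t/3),(40,t*2/3),(30,t),(15,t),(0,t)):
        p,z=tgt(h,tt,td);q,e=ik(p,z,q);print(td,t,h,q.round(1),"%.4f"%e)
E
```

```text
249.8 2.5 62 [ -3.5  -1.5 -55.3  61.6 -15.1] 0.0000
249.8 2.5 50 [ -5.9   0.  -55.8  67.4 -13.8] 0.0000
249.8 2.5 40 [ -7.7   1.3 -56.1  72.1 -13.1] 0.0000
249.8 2.5 30 [ -9.4   2.5 -56.2  76.8 -12.7] 0.0000
249.8 2.5 15 [-16.2   4.1 -56.7  91.6  -9. ] 0.0000
249.8 2.5 0 [-18.1   5.9 -56.   95.5  -8.2] 0.0127
249.8 3 62 [ -3.5  -1.5 -55.3  61.6 -15.1] 0.0000
249.8 3 50 [ -5.6   0.  -55.7  67.  -14.1] 0.0000
249.8 3 40 [ -6.9   1.4 -55.8  71.  -13.9] 0.0000
249.8 3 30 [ -8.1   2.7 -55.8  74.7 -13.8] 0.0000
249.8 3 15 [-14.2   4.2 -56.4  87.8 -10.4] 0.0000
249.8 3 0 [-17.7   6.  -56.   95.5  -8.8] 0.0085
249.8 4 62 [ -3.5  -1.5 -55.3  61.6 -15.1] 0.0000
249.8 4 50 [ -5.    0.1 -55.5  66.1 -14.8] 0.0000
249.8 4 40 [ -5.6   1.5 -55.4  68.9 -15.3] 0.0000
249.8 4 30 [ -6.    2.9 -55.1  71.2 -15.9] 0.0000
249.8 4 15 [-11.    4.5 -55.9  81.9 -12.9] 0.0000
249.8 4 0 [-17.    6.1 -56.   95.4  -9.9] 0.0000
200 2.5 62 [ -3.5  -1.5 -55.3  61.6 -15.1] 0.0000
200 2.5 50 [ -4.4   0.1 -55.   62.6 -14.4] 0.0000
200 2.5 40 [ -4.6   1.4 -54.4  62.3 -14.3] 0.0000
200 2.5 30 [ -4.7   2.8 -53.8  61.8 -14.3] 0.0000
200 2.5 15 [ -9.8   4.3 -55.1  73.3 -10.7] 0.0000
200 2.5 0 [-17.8   5.9 -55.8  91.5  -6.5] 0.0000
200 3 62 [ -3.5  -1.5 -55.3  61.6 -15.1] 0.0000
200 3 50 [ -3.9   0.1 -54.7  61.4 -14.9] 0.0000
200 3 40 [ -3.6   1.5 -53.8  59.8 -15.2] 0.0000
200 3 30 [ -3.3   2.9 -52.9  58.1 -15.6] 0.0000
200 3 15 [ -7.5   4.5 -54.2  67.7 -12.3] 0.0000
200 3 0 [-13.9   6.  -55.3  82.4  -8.5] 0.0000
200 4 62 [ -3.5  -1.5 -55.3  61.6 -15.1] 0.0000
200 4 50 [ -2.9   0.2 -54.1  59.  -15.7] 0.0000
200 4 40 [ -1.9   1.8 -52.6  55.3 -16.9] 0.0000
200 4 30 [ -1.    3.3 -51.1  51.8 -18. ] 0.0000
200 4 15 [ -4.1   4.9 -52.4  58.8 -15. ] 0.0000
200 4 0 [ -8.4   6.4 -53.7  69.  -11.8] 0.0000
```

```bash
cat >> kin.py <<'E'
def Rt(t,td,spin=159.8):
    z=tz(t,td);v=np.cross(-ax,z);n=np.linalg.norm(v)
    R=Ro.from_rotvec(v/n*np.arcsin(n)).as_matrix() if n>1e-9 else np.eye(3)
    return R@Rstub(spin)
def way(L,td,spin=159.8,c=.0115,h0=.013):
    for h,t in L:
        p,z=tgt(h,t,td,c,h0);print(h,t,end=' ');need(p,Rt(t,td,spin))
E
python3 - <<'E'
from kin import *
st();way([(58,.3),(53,.7),(48,1.2),(43,1.7),(38,2.1),(33,2.5),(28,3),(20,3),(10,3)],215)
E
```

```text
underside: ex -0.17 ey -0.02 h 62.73 mm ang 159.8 tilt 0.11 F ex -1.9 ey 0.3 ax -2.7 w 0.0536 t 6.9 j [  -3.   -2.  -55.   61.  -15. -103.]
58 0.3 need cm [ 0.22 -0.13 -0.4 ] rad [-0.0009  0.0047 -0.0013] deg 0.3
53 0.7 need cm [ 0.44 -0.26 -0.83] rad [-0.001   0.0114 -0.0034] deg 0.7
48 1.2 need cm [ 0.66 -0.39 -1.26] rad [-0.0012  0.0197 -0.006 ] deg 1.2
43 1.7 need cm [ 0.88 -0.52 -1.69] rad [-0.0014  0.028  -0.0086] deg 1.7
38 2.1 need cm [ 1.1  -0.65 -2.12] rad [-0.0016  0.0347 -0.0107] deg 2.1
33 2.5 need cm [ 1.32 -0.78 -2.55] rad [-0.0017  0.0413 -0.0128] deg 2.5
28 3 need cm [ 1.54 -0.91 -2.98] rad [-0.0019  0.0497 -0.0154] deg 3.0
20 3 need cm [ 1.9  -1.11 -3.66] rad [-0.0019  0.0497 -0.0154] deg 3.0
10 3 need cm [ 2.36 -1.37 -4.51] rad [-0.0019  0.0497 -0.0154] deg 3.0
```

```bash
python3 -m handwheel '[0.22,-0.13,-0.4,-0.001,0.005,-0.001, 0.44,-0.26,-0.83,-0.001,0.011,-0.003, 0.66,-0.39,-1.26,-0.001,0.02,-0.006, 0.88,-0.52,-1.69,-0.001,0.028,-0.009, 1.1,-0.65,-2.12,-0.002,0.035,-0.011, 1.1,-0.65,-2.12,-0.002,0.035,-0.011]'
python3 - <<'E'
from kin import *
st();way([(38,2.1),(33,2.5),(28,3),(20,3),(15,3),(10,3)],215)
E
```

```text
time_s: 7.5
tcp_pos: [0.5705, -0.2191, 0.1816]
eef_rot: [-151.5, 8.8, -137.8]
contact_force: [-0.9, -1.3, -2.8]
gripper_width: 0.0538
underside: ex -1.16 ey -0.71 h 37.06 mm ang 159.8 tilt 2.23 F ex -1.6 ey -1.6 ax -2.3 w 0.0538 t 7.5 j [  -4.    2.  -54.   63.  -15. -104.]
38 2.1 need cm [-0.01  0.02  0.1 ] rad [ 0.0005 -0.0021  0.0008] deg 0.1
33 2.5 need cm [ 0.21 -0.11 -0.33] rad [ 0.0004  0.0045 -0.0013] deg 0.3
28 3 need cm [ 0.43 -0.24 -0.76] rad [ 0.0002  0.0129 -0.0039] deg 0.8
20 3 need cm [ 0.8  -0.44 -1.44] rad [ 0.0002  0.0129 -0.0039] deg 0.8
15 3 need cm [ 1.02 -0.57 -1.87] rad [ 0.0002  0.0129 -0.0039] deg 0.8
10 3 need cm [ 1.25 -0.7  -2.29] rad [ 0.0002  0.0129 -0.0039] deg 0.8
```

```bash
python3 -m handwheel '[0.21,-0.11,-0.33,0,0.004,-0.001, 0.32,-0.17,-0.55,0,0.008,-0.003, 0.43,-0.24,-0.76,0,0.013,-0.004, 0.43,-0.24,-0.76,0,0.013,-0.004]'
python3 - <<'E'
from kin import *
st();way([(20,3),(15,3),(10,3)],215)
E
```

```text
time_s: 7.9
tcp_pos: [0.5747, -0.2219, 0.1736]
eef_rot: [-152.0, 8.2, -138.2]
contact_force: [-0.1, -5.0, -3.8]
gripper_width: 0.0534
underside: ex -1.19 ey -1.15 h 27.67 mm ang 159.7 tilt 3.07 F ex 0.0 ey -4.3 ax -4.5 w 0.0534 t 7.9 j [  -5.    3.  -54.   63.  -15. -104.]
20 3 need cm [ 0.38 -0.17 -0.64] rad [ 0.0003 -0.001   0.0008] deg 0.1
15 3 need cm [ 0.6  -0.3  -1.07] rad [ 0.0003 -0.001   0.0008] deg 0.1
10 3 need cm [ 0.83 -0.42 -1.5 ] rad [ 0.0003 -0.001   0.0008] deg 0.1
```

```bash
python3 -m handwheel '[0.2,-0.08,-0.3,0,-0.001,0.001, 0.38,-0.17,-0.64,0,-0.001,0.001, 0.6,-0.3,-1.07,0,-0.001,0.001, 0.83,-0.42,-1.5,0,-0.001,0.001, 0.83,-0.42,-1.5,0,-0.001,0.001]'
python3 - <<'E'
from kin import *
st();way([(5,3),(2,3)],215)
E
```

```text
time_s: 8.4
tcp_pos: [0.5831, -0.2262, 0.1584]
eef_rot: [-152.0, 8.2, -138.1]
contact_force: [-0.7, -0.6, -3.3]
gripper_width: 0.0542
underside: ex -1.07 ey -0.82 h 9.67 mm ang 159.8 tilt 3.01 F ex -2.0 ey -0.8 ax -2.6 w 0.0542 t 8.4 j [ -11.    5.  -55.   76.  -11. -113.]
5 3 need cm [ 0.22 -0.11 -0.39] rad [ 0.0002 -0.0002 -0.0003] deg 0.0
2 3 need cm [ 0.35 -0.19 -0.65] rad [ 0.0002 -0.0002 -0.0003] deg 0.0
```

```bash
python3 -m handwheel '[0.11,-0.06,-0.2,0,0,0, 0.22,-0.12,-0.4,0,0,0, 0.35,-0.19,-0.65,0,0,0, 0.35,-0.19,-0.65,0,0,0, 0.35,-0.19,-0.65,0,0,0]'
python3 - <<'E'
from kin import *
st();way([(2,3)],215)
E
```

```text
time_s: 8.9
tcp_pos: [0.5859, -0.2283, 0.1524]
eef_rot: [-152.0, 8.2, -138.1]
contact_force: [-11.7, 2.2, 6.2]
gripper_width: 0.054
underside: ex -1.25 ey -1.24 h 2.82 mm ang 159.8 tilt 2.98 F ex -6.4 ey -3.8 ax 11.2 w 0.054 t 8.9 j [ -14.    6.  -56.   84.   -9. -118.]
2 3 need cm [ 0.08  0.01 -0.06] rad [0.0006 0.0004 0.    ] deg 0.0
```

```bash
python3 -m handwheel '[0,0,0,0,0,0, 0,0,0,0,0,0, 0,0,0,0,0,0, 0,0,0,0,0,0]' 40
python3 - <<'E'
from kin import *
st()
# pressing pose: TCP h=42 & 36 tilt 3
for h in (60,45,37):
    p=seat+h*.001*ax; print(h,ik(p,tz(3,215),sensors.get_state()['joints'][:5])[0].round(1),end=' ');need(p,Rt(3,215))
E
```

```text
time_s: 9.3
tcp_pos: [0.5865, -0.228, 0.1528]
eef_rot: [-151.9, 8.3, -138.1]
contact_force: [0.4, 0.5, -0.1]
gripper_width: 0.073
underside: ex -0.74 ey -0.66 h 2.95 mm ang 159.8 tilt 2.93 F ex 0.0 ey 0.6 ax -0.1 w 0.073 t 9.3 j [ -14.    6.  -56.   84.   -9. -118.]
60 [ -0.3   1.2 -52.1  53.6 -19.1] need cm [-1.98  1.15  3.77] rad [ 0.0005  0.0011 -0.0008] deg 0.1
45 [ -3.4   2.7 -53.4  60.4 -16. ] need cm [-1.29  0.76  2.49] rad [ 0.0005  0.0011 -0.0008] deg 0.1
37 [ -5.5   3.6 -54.   65.1 -14.3] need cm [-0.93  0.56  1.81] rad [ 0.0005  0.0011 -0.0008] deg 0.1
```

```bash
python3 -m handwheel '[-0.4,0.23,0.75,0,0,0, -0.9,0.5,1.7,0,0,0, -1.5,0.87,2.85,0,0,0, -2,1.15,3.8,0,0,0, -2,1.15,3.8,0,0,0]' 40
python3 -m handwheel '[0,0,0,0,0,0, 0,0,0,0,0,0, 0,0,0,0,0,0, 0,0,0,0,0,0]' 136 20
python3 - <<'E'
from kin import *
st(0)
for h in (60,45,40,36):
    p=seat+h*.001*ax; print(h,end=' ');need(p,Rt(3,215))
c=viewer.capture("scene");crop(c["img"],310,130,430,230,6.6,"pics/s5.png")
E
```

```text
time_s: 9.8
tcp_pos: [0.5676, -0.2153, 0.1925]
eef_rot: [-151.8, 8.4, -138.0]
contact_force: [0.2, 1.0, -0.2]
gripper_width: 0.0737
time_s: 10.2
tcp_pos: [0.5673, -0.2158, 0.1918]
eef_rot: [-151.9, 8.4, -138.0]
contact_force: [-0.1, -0.3, -0.1]
gripper_width: 0.0477
underside: ex 0.83 ey 0.86 h 61.11 mm ang 159.8 tilt 2.81 F ex 0.0 ey -0.3 ax -0.1 w 0.0477 t 10.2 j [ -0.   1. -52.  54. -19. -99.]
60 need cm [-0.05 -0.07 -0.14] rad [ 0.0002  0.003  -0.0016] deg 0.2
45 need cm [ 0.63 -0.45 -1.42] rad [ 0.0002  0.003  -0.0016] deg 0.2
40 need cm [ 0.86 -0.58 -1.84] rad [ 0.0002  0.003  -0.0016] deg 0.2
36 need cm [ 1.04 -0.69 -2.18] rad [ 0.0002  0.003  -0.0016] deg 0.2
```

View pics/s5.png

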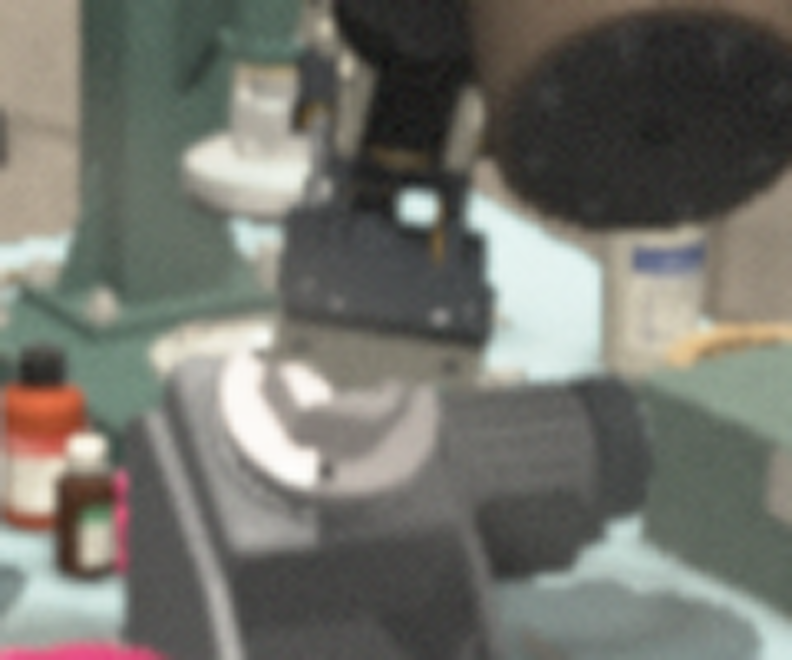

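```bash
python3 -m handwheel '[0.2,-0.2,-0.6,0,0.003,-0.002, 0.63,-0.45,-1.42,0,0.003,-0.002, 0.86,-0.58,-1.84,0,0.003,-0.002, 0.97,-0.64,-2.05,0,0.003,-0.002, 1.04,-0.69,-2.18,0,0.003,-0.002, 1.04,-0.69,-2.18,0,0.003,-0.002]'
python3 - <<'E'
from kin import *
st(0)
E
```

```text
time_s: 10.85
tcp_pos: [0.5769, -0.2223, 0.1726]
eef_rot: [-151.8, 8.4, -138.0]
contact_force: [-32.8, 20.3, 32.8]
gripper_width: 0.0406
underside: ex 0.62 ey -0.02 h 38.68 mm ang 159.8 tilt 2.78 F ex -15.8 ey 1.5 ax 48.1 w 0.0406 t 10.85 j [  -6.    3.  -54.   66.  -14. -106.]
```

```bash
python3 -m handwheel '[-0.5,0.3,1,0,0,0, -2.3,1.3,4.3,0,0,0, -4.6,2.6,8.6,0,0,0, -6.4,3.6,12,0,0,0, -6.4,3.6,12,0,0,0]' 0
python3 - <<'E'
from kin import *
st(0)
c,s=wristcam();p=proj(c,seat+.036*ax);print(p)
np.save("w5.npy",c["camera_from_world"])
u,v=np.int32(p);print(u,v);crop(c["img"],u-100,v-90,u+100,v+90,4,"pics/w5.png")
E
```

```text
time_s: 11.35
tcp_pos: [0.514, -0.1847, 0.299]
eef_rot: [-151.5, 8.8, -137.9]
contact_force: [0.8, 1.0, 0.5]
gripper_width: 0.0754
underside: ex 4.21 ey 1.70 h 184.70 mm ang 159.7 tilt 2.21 F ex 0.4 ey 1.2 ax 0.4 w 0.0754 t 11.35 j [ 13. -11. -44.  33. -40. -85.]
[316.82402892 222.94055604]
316 222
```

View pics/w5.png

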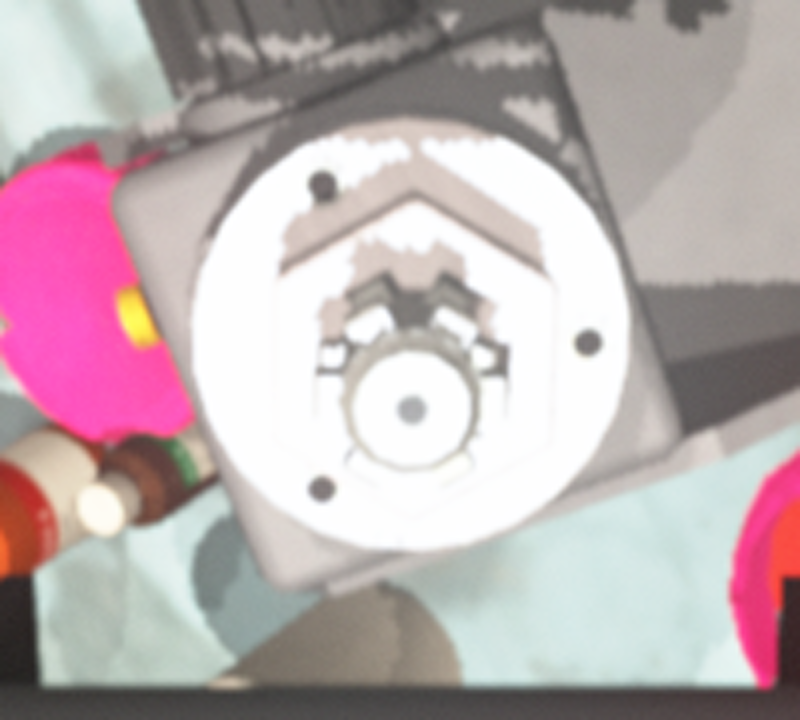

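```bash
python3 - <<'E'
from kin import *
c=viewer.capture("wrist");T=np.load("w5.npy");c["camera_from_world"]=T
for h in (4,6,8,10,12):
    a=np.linspace(0,2*np.pi,200);P=np.array([proj(c,seat+h*1e-3*ax+.045*(np.cos(t)*ex+np.sin(t)*ey)) for t in a])
    o=(np.r_[P.min(0),P.max(0)]-[215.6,131.6,215.6,131.6])*4
    print(h,o.round(0))
print("obs 192 118 630 551; nose pred",(proj(c,tip)-[215.6,131.6])*4, "obs 412 409")
t=viewer.capture("top");print(t["camera_matrix"][0,0])
crop(t["img"],370,130,530,270,5,"pics/t6.png");
E
```

```text
4 [187. 119. 616. 542.]
6 [186. 120. 617. 545.]
8 [185. 120. 618. 548.]
10 [184. 120. 620. 551.]
12 [183. 121. 621. 554.]
obs 192 118 630 551; nose pred [409.70326937 408.83196795] obs 412 409
511.0115212638752
```

View pics/t6.png

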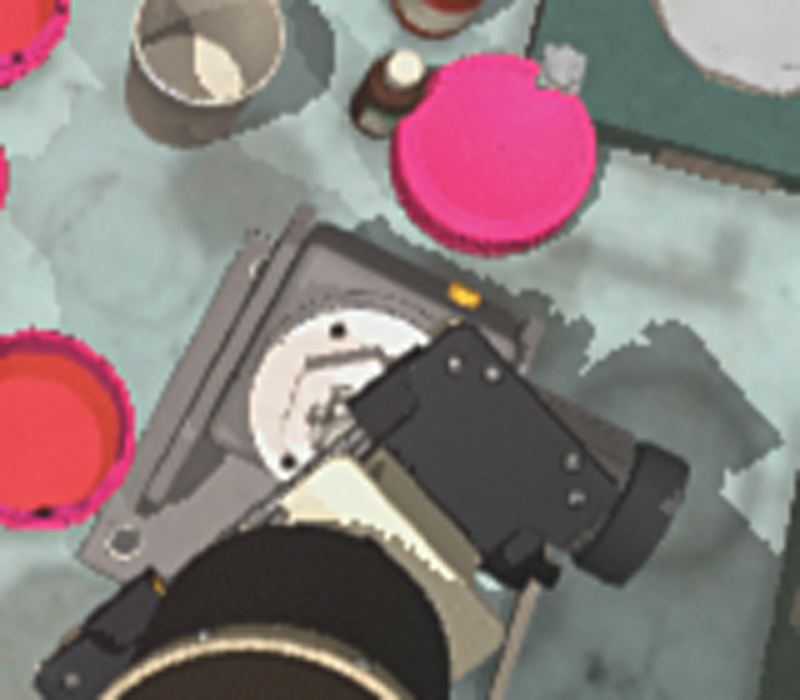

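```bash
python3 - <<'E'
from kin import *
for h in (95,82,76,74):
    p=seat+h*.001*ax; print(h,end=' ');need(p,Rt(2.8,215))
E
```

```text
95 need cm [ 3.8  -2.13 -7.23] rad [0.0011 0.0013 0.    ] deg 0.1
82 need cm [ 4.39 -2.46 -8.34] rad [0.0011 0.0013 0.    ] deg 0.1
76 need cm [ 4.67 -2.62 -8.85] rad [0.0011 0.0013 0.    ] deg 0.1
74 need cm [ 4.76 -2.67 -9.02] rad [0.0011 0.0013 0.    ] deg 0.1
```

```bash
python3 -m handwheel '[1,-0.6,-2,0,0,0, 2,-1.2,-4,0,0,0, 3,-1.7,-5.7,0,0,0, 3.7,-2.1,-7,0,0,0, 3.8,-2.13,-7.23,0.001,0.001,0, 3.8,-2.13,-7.23,0.001,0.001,0, 3.8,-2.13,-7.23,0.001,0.001,0, 3.8,-2.13,-7.23,0.001,0.001,0]' 255 10
python3 - <<'E'
from kin import *
st(0)
for h in (82,78,75):
    p=seat+h*.001*ax; print(h,end=' ');need(p,Rt(2.8,215))
E
```

```text
time_s: 12.3
tcp_pos: [0.551, -0.2074, 0.221]
eef_rot: [-151.8, 8.4, -138.0]
contact_force: [0.1, -0.2, 0.9]
gripper_width: 0.0291
underside: ex 0.45 ey 0.19 h 95.58 mm ang 159.8 tilt 2.73 F ex 0.6 ey -0.1 ax 0.6 w 0.0291 t 12.3 j [  5.  -3. -50.  44. -25. -92.]
82 need cm [ 0.58 -0.35 -1.18] rad [ 0.0001  0.0013 -0.    ] deg 0.1
78 need cm [ 0.76 -0.45 -1.52] rad [ 0.0001  0.0013 -0.    ] deg 0.1
75 need cm [ 0.89 -0.53 -1.78] rad [ 0.0001  0.0013 -0.    ] deg 0.1
```

```bash
python3 -m handwheel '[0.2,-0.12,-0.4,0,0.001,0, 0.4,-0.24,-0.8,0,0.001,0, 0.58,-0.35,-1.18,0,0.001,0, 0.67,-0.4,-1.35,0,0.001,0, 0.76,-0.45,-1.52,0,0.001,0, 0.8,-0.48,-1.6,0,0.001,0, 0.84,-0.5,-1.68,0,0.001,0, 0.84,-0.5,-1.68,0,0.001,0]'
python3 - <<'E'
from kin import *
st(0)
E
```

```text
time_s: 13.1
tcp_pos: [0.5586, -0.2122, 0.2055]
eef_rot: [-151.8, 8.4, -138.0]
contact_force: [-23.0, 15.0, 21.7]
gripper_width: 0.0006
underside: ex 0.00 ey -0.30 h 77.65 mm ang 159.8 tilt 2.68 F ex -12.1 ey 1.7 ax 32.9 w 0.0006 t 13.1 j [  2.  -1. -51.  49. -22. -95.]
```

```bash
cat >> kin.py <<'E'
tip=tip+.002*ax;seat=seat+.002*ax
def down(yaw):
    a=np.radians(yaw);return tool([0,0,-1],np.array([np.cos(a),np.sin(a),0]))
E
python3 - <<'E'
from kin import *
need([.52,.2537,.15],down(-150));print(ik([.52,.2537,.15],[0,0,-1],[45,5,-30,0,-57])[0])
E
```

```text
need cm [-3.86 46.59 -5.55] rad [ 0.3136  0.4066 -0.1686] deg 31.0
[ 4.53666907e+01  1.50818373e+01 -1.77978977e+01  3.40984846e-15
 -5.71202650e+01]
```

```bash
python3 -m handwheel '[-1,0.6,2,0,0,0, -3,3,4,0,0,0, -4,7,5,0.05,0.06,-0.02, -4,12,5,0.1,0.13,-0.05, -4,17,5,0.15,0.2,-0.08, -4,22,4,0.2,0.26,-0.1, -4,27,2,0.26,0.34,-0.14, -4,32,0,0.314,0.407,-0.169]' 0
python3 - <<'E'
from kin import *
need([.52,.2537,.15],down(-150))
E
```

```text
time_s: 13.9
tcp_pos: [0.519, 0.1026, 0.2089]
eef_rot: [179.8, 0.0, -150.1]
contact_force: [0.8, -0.9, -0.0]
gripper_width: 0.0589
need cm [ 0.1  15.11 -5.89] rad [-0.0035 -0.0019  0.0009] deg 0.2
```

```bash
python3 -m handwheel '[0,5,-1.5,0,0,0, 0.1,10,-4,-0.003,-0.002,0, 0.1,15.1,-5.9,-0.003,-0.002,0, 0.1,15.1,-5.9,-0.003,-0.002,0, 0.1,15.1,-5.9,-0.003,-0.002,0]' 0
python3 - <<'E'
from kin import *
need([.52,.2537,.15],down(-150))
c,s=wristcam();p=proj(c,[.52,.2537,.016]);print(p)
np.save("w6.npy",c["camera_from_world"])
u,v=np.int32(p);print(u,v);crop(c["img"],u-75,v-75,u+75,v+75,4,"pics/w6.png")
E
```

```text
time_s: 14.4
tcp_pos: [0.5195, 0.2551, 0.1481]
eef_rot: [-180.0, -0.1, -149.9]
contact_force: [-0.7, -0.3, -0.4]
gripper_width: 0.0871
need cm [ 0.05 -0.14  0.19] rad [ 0.0015 -0.0018 -0.0014] deg 0.2
[314.74918327 226.18506598]
314 226
```

View pics/w6.png

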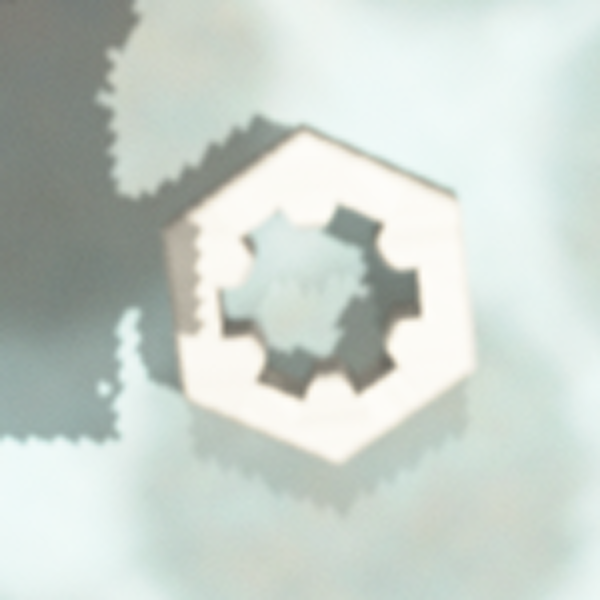

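```bash
python3 - <<'E'
from kin import *
c=viewer.capture("wrist");c["camera_from_world"]=np.load("w6.npy")
V=np.array([onz(c,239+u/4-.4,151+v/4-.4,.016)[:2] for u,v in [(302,126),(455,194),(476,370),(338,464),(186,397),(165,229)]])
m=V.mean(0);D=V-m;print(m,np.linalg.norm(D,axis=1).round(4),(np.degrees(np.arctan2(D[:,1],D[:,0]))%60).round(1))
E
```

```text
[0.51801979 0.25584385] [0.0314 0.0306 0.0314 0.0316 0.0308 0.0306] [36.1 38.8 35.  36.1 37.  35.4]
```

```bash
python3 -m handwheel '[-0.1,0.05,-4,0,0,0.06, -0.15,0.07,-8,0.001,-0.001,0.11, -0.15,0.07,-11,0.001,-0.001,0.11, -0.15,0.07,-13,0.001,-0.001,0.11, -0.15,0.07,-14.1,0.001,-0.001,0.11, -0.15,0.07,-14.1,0.001,-0.001,0.11]' 0
python3 - <<'E'
from kin import *
need([.518,.2558,.006],down(-143.6))
E
```

```text
time_s: 15.1
tcp_pos: [0.5183, 0.2526, 0.0082]
eef_rot: [-180.0, -0.0, -143.8]
contact_force: [-0.2, -1.2, 0.2]
gripper_width: 0.0877
need cm [-0.03  0.32 -0.22] rad [ 0.0003 -0.0004  0.0034] deg 0.2
```

```bash
python3 -m handwheel '[-0.03,0.32,-0.2,0,0,0.003, -0.03,0.32,-0.2,0,0,0.003, -0.03,0.32,-0.2,0,0,0.003]' 0
python3 - <<'E'
from kin import *
need([.518,.2558,.006],down(-143.6))
c,s=wristcam();crop(c["img"],200,150,440,390,2.5,"pics/w7.png")
E
```

```text
time_s: 15.4
tcp_pos: [0.5186, 0.2563, 0.0073]
eef_rot: [180.0, 0.1, -143.6]
contact_force: [-0.1, 0.2, 0.4]
gripper_width: 0.0876
need cm [-0.06 -0.05 -0.13] rad [-0.001   0.001   0.0002] deg 0.1
```

View pics/w7.png

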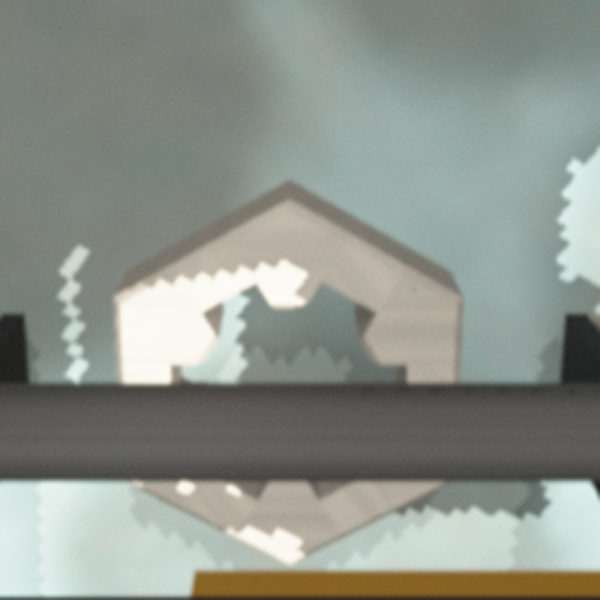

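```bash
python3 -m handwheel '[0,0,-0.1,0,0,0, 0,0,-0.1,0,0,0, 0,0,-0.1,0,0,0, 0,0,-0.1,0,0,0, 0,0,-0.1,0,0,0, 0,0,-0.1,0,0,0]' 255 30
python3 - <<'E'
from kin import *
c,s=wristcam();K=c["camera_matrix"];M=c["mount"];print(s['tcp_pos'],s['gripper_width'])
def f(u,v,z):
    d=M[:3,:3]@np.linalg.solve(K,[u,v,1.]);o=M[:3,3];return ((o+d*(z-o[2])/d[2])*1000).round(2)
crop(c["img"],200,150,440,390,2.5,"pics/w8.png")
print("pre-grip offset",f(316,228.5,-.0087)-[31.18,0,0])
E
```

```text
time_s: 16.05
tcp_pos: [0.5185, 0.2562, 0.0061]
eef_rot: [180.0, 0.1, -143.6]
contact_force: [-1.1, 0.5, 0.2]
gripper_width: 0.0534
[0.51848798 0.25624345 0.0061382 ] 0.05344777776474809
pre-grip offset [ 0.44  0.04 -8.7 ]
```

View pics/w8.png

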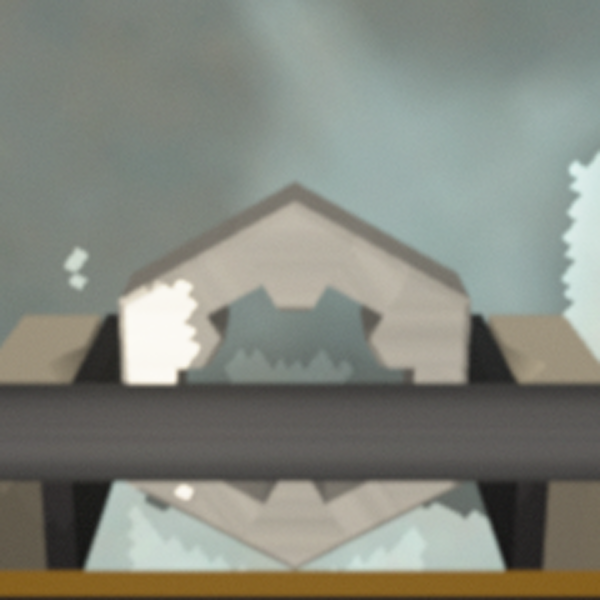

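```bash
python3 -m handwheel '[0,0,4,0,0,0, 0,0,9,0,0,0, 0,-2,14,0,0,0, 0,-6,19,0,0,0, 0,-11,23,0,0,0, 0,-16,25,0,0,0, 0,-21,26,0,0,0, 0,-26,26,0,0,0]'
python3 - <<'E'
from kin import *
st(.006);need(tip+.06*ax,Rstub(159.8));print(tip)
E
```

```text
time_s: 16.9
tcp_pos: [0.5186, 0.0277, 0.2639]
eef_rot: [-180.0, 0.2, -143.6]
contact_force: [0.9, 0.0, -1.5]
gripper_width: 0.0533
underside: ex -102.98 ey 188.88 h 202.18 mm ang 152.4 tilt 31.39 F ex -0.1 ey 0.5 ax -1.7 w 0.0533 t 16.9 j [ 25.   4. -15.  -0. -70. -78.]
need cm [  1.31 -22.44  -0.77] rad [-0.2887 -0.466   0.0647] deg 31.6
[ 0.55901268 -0.21211128  0.20496185]
```

```bash
sed -i 's/^tip=tip+.0003\*ex/tip=tip+.0003*ex+.002*ax/' h.py; sed -i '/^tip=tip+.002/d' kin.py
python3 -m handwheel '[0,-4,1,-0.05,-0.07,0.01, 0,-8.5,1.5,-0.1,-0.15,0.02, 0,-13,1.5,-0.16,-0.25,0.04, 0.5,-17,1,-0.22,-0.34,0.05, 1,-20,0.2,-0.28,-0.44,0.06, 1.3,-22.4,-0.8,-0.289,-0.466,0.065, 1.3,-22.4,-0.8,-0.289,-0.466,0.065, 1.3,-22.4,-0.8,-0.289,-0.466,0.065]'
python3 - <<'E'
from kin import *
st(.006);print(tip,seat+.075*ax)
way([(85,0),(79,0),(72,0),(68,0),(63,0),(58,.5),(52,1),(46,1.5),(41,2),(37,2)],215,c=.005,h0=.006)
E
```

```text
time_s: 17.7
tcp_pos: [0.5308, -0.1973, 0.2556]
eef_rot: [-150.1, 10.3, -137.0]
contact_force: [-1.1, 0.1, -0.5]
gripper_width: 0.0536
underside: ex -0.66 ey -1.04 h 128.85 mm ang 159.7 tilt 0.15 F ex -1.1 ey -0.5 ax 0.1 w 0.0536 t 17.7 j [  7.  -8. -50.  42. -28. -91.]
[ 0.55901268 -0.21211128  0.20496185] [ 0.55901268 -0.21211128  0.20496185]
85 0 need cm [ 2.09 -1.07 -3.7 ] rad [ 0.0005 -0.0009  0.0021] deg 0.1
79 0 need cm [ 2.37 -1.22 -4.22] rad [ 0.0005 -0.0009  0.0021] deg 0.1
72 0 need cm [ 2.69 -1.4  -4.81] rad [ 0.0005 -0.0009  0.0021] deg 0.1
68 0 need cm [ 2.87 -1.5  -5.15] rad [ 0.0005 -0.0009  0.0021] deg 0.1
63 0 need cm [ 3.1  -1.63 -5.58] rad [ 0.0005 -0.0009  0.0021] deg 0.1
58 0.5 need cm [ 3.32 -1.76 -6.01] rad [ 0.0003  0.0074 -0.0006] deg 0.4
52 1 need cm [ 3.59 -1.92 -6.52] rad [ 0.0001  0.0157 -0.0032] deg 0.9
46 1.5 need cm [ 3.86 -2.07 -7.03] rad [-0.0001  0.0241 -0.0058] deg 1.4
41 2 need cm [ 4.08 -2.2  -7.46] rad [-0.0003  0.0324 -0.0084] deg 1.9
37 2 need cm [ 4.26 -2.3  -7.8 ] rad [-0.0003  0.0324 -0.0084] deg 1.9
```

```bash
python3 -m handwheel '[0.7,-0.33,-1.2,0,0,0.001, 1.4,-0.7,-2.45,0,0,0.002, 2.09,-1.07,-3.7,0,-0.001,0.002, 2.37,-1.22,-4.22,0,-0.001,0.002, 2.37,-1.22,-4.22,0,-0.001,0.002, 2.37,-1.22,-4.22,0,-0.001,0.002]'
python3 - <<'E'
from kin import *
st(.006)
way([(72,0),(68,0),(63,0),(58,.5)],215,c=.005,h0=.006)
E
```

```text
time_s: 18.3
tcp_pos: [0.5553, -0.2092, 0.2141]
eef_rot: [-150.0, 10.4, -136.9]
contact_force: [0.5, -0.1, -1.6]
gripper_width: 0.0536
underside: ex 0.84 ey 0.68 h 79.22 mm ang 159.8 tilt 0.12 F ex -0.4 ey 0.2 ax -1.6 w 0.0536 t 18.3 j [  -0.   -3.  -54.   56.  -18. -100.]
72 0 need cm [ 0.23 -0.21 -0.66] rad [ 0.0008  0.0006 -0.0002] deg 0.1
68 0 need cm [ 0.41 -0.31 -1.  ] rad [ 0.0008  0.0006 -0.0002] deg 0.1
63 0 need cm [ 0.64 -0.44 -1.43] rad [ 0.0008  0.0006 -0.0002] deg 0.1
58 0.5 need cm [ 0.87 -0.57 -1.85] rad [ 0.0006  0.0089 -0.0029] deg 0.5
```

```bash
python3 -m handwheel '[0.1,-0.15,-0.4,0,0,0, 0.23,-0.21,-0.66,0,0,0, 0.41,-0.31,-1,0,0,0, 0.41,-0.31,-1,0,0,0, 0.52,-0.37,-1.2,0,0,0, 0.64,-0.44,-1.43,0,0,0, 0.64,-0.44,-1.43,0,0,0]'
python3 - <<'E'
from kin import *
st(.006)
way([(63,0),(58,.5),(53,1),(48,1.5),(43,2),(39,2)],215,c=.005,h0=.006)
E
```

```text
time_s: 19.0
tcp_pos: [0.5617, -0.2137, 0.1998]
eef_rot: [-150.0, 10.4, -136.9]
contact_force: [0.0, -0.3, -1.3]
gripper_width: 0.0535
underside: ex -0.00 ey -0.09 h 62.95 mm ang 159.8 tilt 0.12 F ex -0.5 ey -0.3 ax -1.2 w 0.0535 t 19.0 j [  -5.   -1.  -56.   65.  -14. -105.]
63 0 need cm [0.   0.01 0.  ] rad [ 0.001   0.0005 -0.0002] deg 0.1
58 0.5 need cm [ 0.23 -0.12 -0.42] rad [ 0.0008  0.0088 -0.0028] deg 0.5
53 1 need cm [ 0.45 -0.25 -0.85] rad [ 0.0006  0.0172 -0.0054] deg 1.0
48 1.5 need cm [ 0.67 -0.38 -1.28] rad [ 0.0004  0.0255 -0.008 ] deg 1.5
43 2 need cm [ 0.9  -0.51 -1.71] rad [ 0.0002  0.0338 -0.0106] deg 2.0
39 2 need cm [ 1.08 -0.61 -2.05] rad [ 0.0002  0.0338 -0.0106] deg 2.0
```

Ring is past the tooth ends (66) with no contact; continue down.

```bash
python3 -m handwheel '[0.11,-0.06,-0.2,0,0.004,-0.001, 0.23,-0.12,-0.42,0.001,0.009,-0.003, 0.45,-0.25,-0.85,0.001,0.017,-0.005, 0.67,-0.38,-1.28,0,0.025,-0.008, 0.9,-0.51,-1.71,0,0.034,-0.011, 1.08,-0.61,-2.05,0,0.034,-0.011, 1.08,-0.61,-2.05,0,0.034,-0.011]'
python3 - <<'E'
from kin import *
st(.006)
way([(39,2),(38,2),(37,2),(36.5,2),(36,2),(35,2)],215,c=.005,h0=.006)
E
```

```text
time_s: 19.7
tcp_pos: [0.5726, -0.22, 0.1784]
eef_rot: [-151.4, 8.9, -137.8]
contact_force: [0.3, 0.2, -2.4]
gripper_width: 0.0536
underside: ex -0.67 ey -0.25 h 38.12 mm ang 159.8 tilt 2.10 F ex -1.1 ey 0.3 ax -2.2 w 0.0536 t 19.7 j [  -6.    2.  -55.   66.  -14. -106.]
39 2 need cm [-0.01  0.01  0.09] rad [ 0.0001 -0.0017  0.0004] deg 0.1
38 2 need cm [ 0.03 -0.02  0.01] rad [ 0.0001 -0.0017  0.0004] deg 0.1
37 2 need cm [ 0.08 -0.04 -0.08] rad [ 0.0001 -0.0017  0.0004] deg 0.1
36.5 2 need cm [ 0.1  -0.05 -0.12] rad [ 0.0001 -0.0017  0.0004] deg 0.1
36 2 need cm [ 0.12 -0.07 -0.16] rad [ 0.0001 -0.0017  0.0004] deg 0.1
35 2 need cm [ 0.17 -0.09 -0.25] rad [ 0.0001 -0.0017  0.0004] deg 0.1
```

```bash
python3 -m handwheel '[0.04,-0.02,-0.04,0,0,0, 0.08,-0.04,-0.08,0,-0.001,0, 0.1,-0.05,-0.12,0,-0.001,0, 0.1,-0.05,-0.12,0,-0.001,0]'
python3 - <<'E'
from kin import *
st(.006)
need(seat+.0445*ax,Rt(2,215))
E
```

```text
time_s: 20.1
tcp_pos: [0.5738, -0.2204, 0.1779]
eef_rot: [-151.3, 9.0, -137.7]
contact_force: [-4.6, 1.4, 3.4]
gripper_width: 0.0535
underside: ex 0.16 ey -0.09 h 37.10 mm ang 159.8 tilt 1.98 F ex -2.2 ey -1.1 ax 5.4 w 0.0535 t 20.1 j [  -6.    2.  -55.   67.  -13. -107.]
need cm [-0.09  0.05  0.1 ] rad [0.0003 0.0006 0.0002] deg 0.0
```

```bash
python3 - <<'E'
from kin import *
z=-tz(2,215)
for d in (6,12,18,24,30,31): print(d,(np.radians(d)*z).round(3))
R=Ro.from_rotvec(np.radians(30)*z).as_matrix()@Rt(2,215);need(sensors.get_state()['tcp_pos'],R)
E
```

```text
6 [-0.044  0.027  0.091]
12 [-0.089  0.055  0.182]
18 [-0.133  0.082  0.272]
24 [-0.177  0.11   0.363]
30 [-0.222  0.137  0.454]
31 [-0.229  0.142  0.469]
need cm [0. 0. 0.] rad [-0.2216  0.1381  0.454 ] deg 30.0
```

```bash
python3 -m handwheel '[-0.01,0.01,0.03,-0.044,0.027,0.091, -0.01,0.01,0.03,-0.089,0.055,0.182, -0.01,0.01,0.03,-0.133,0.082,0.272, -0.01,0.01,0.03,-0.177,0.11,0.363, -0.01,0.01,0.03,-0.222,0.137,0.454, -0.01,0.01,0.03,-0.222,0.137,0.454, -0.01,0.01,0.03,-0.222,0.137,0.454]'
python3 - <<'E'
from kin import *
st(.006);s=sensors.get_state();print(s['moment'])
E
```

```text
time_s: 20.8
tcp_pos: [0.5737, -0.2202, 0.1783]
eef_rot: [-150.5, -5.7, -111.7]
contact_force: [-0.2, 0.8, -1.3]
gripper_width: 0.0537
underside: ex 0.18 ey 0.06 h 37.47 mm ang -170.4 tilt 1.93 F ex -1.2 ey 0.6 ax -0.8 w 0.0537 t 20.8 j [ -6.   2. -55.  67. -13. -77.]
[1.24104016 1.74816088 0.11154031]
```

```bash
python3 -m handwheel '[0,0,0,0,0,0, 0,0,0,0,0,0, 0,0,0,0,0,0, 0,0,0,0,0,0, 0,0,0,0,0,0]' 30
python3 - <<'E'
from kin import *
st(.006)
need(seat+.1*ax,Ro.from_euler('xyz',sensors.get_state()['eef_rot'],degrees=True).as_matrix())
E
```

```text
time_s: 21.3
tcp_pos: [0.5738, -0.2202, 0.1784]
eef_rot: [-150.5, -5.7, -111.7]
contact_force: [0.1, -0.2, -1.0]
gripper_width: 0.0768
underside: ex 0.30 ey 0.06 h 37.55 mm ang -170.4 tilt 1.92 F ex -0.4 ey -0.1 ax -0.9 w 0.0768 t 21.3 j [ -6.   2. -55.  67. -13. -77.]
need cm [-2.61  1.46  4.79] rad [ 0.  0. -0.] deg 0.0
```

```bash
python3 -m handwheel '[-0.5,0.28,0.95,0,0,0, -1.3,0.73,2.4,0,0,0, -2.6,1.46,4.8,0,0,0, -4.5,2.5,8.5,0,0,0, -6.4,3.6,12,0,0,0, -6.4,3.6,12,0,0,0, -6.4,3.6,12,0,0,0]'
python3 - <<'E'
from kin import *
st(0)
c,s=wristcam();p=proj(c,seat+.052*ax);print(p)
np.save("w9.npy",c["camera_from_world"])
u,v=np.int32(p);print(u,v);crop(c["img"],u-75,v-75,u+75,v+75,4,"pics/w9.png")
E
```

```text
time_s: 22.0
tcp_pos: [0.5101, -0.1835, 0.2999]
eef_rot: [-150.4, -5.6, -111.6]
contact_force: [0.0, 0.8, -0.8]
gripper_width: 0.0774
underside: ex 1.29 ey 0.86 h 185.55 mm ang -170.4 tilt 1.71 F ex -0.7 ey 0.7 ax -0.5 w 0.0774 t 22.0 j [ 13. -12. -45.  33. -40. -56.]
[313.41229586 226.0986473 ]
313 226
```

View pics/w9.png

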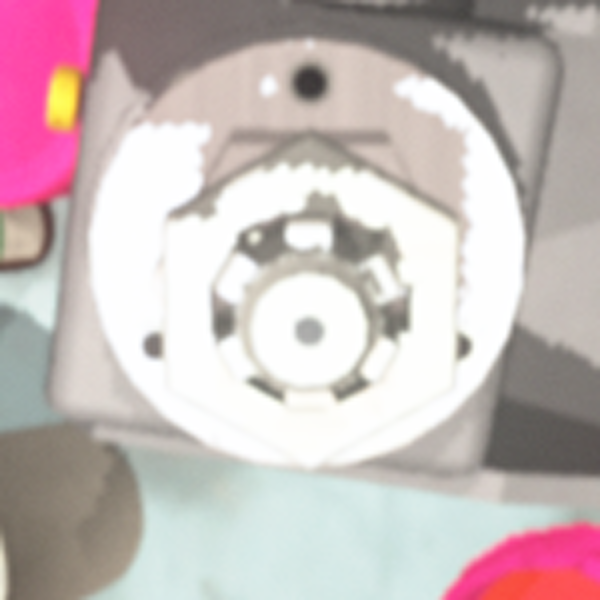

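```bash
python3 -m handwheel '[-2,3,3,0,0,0, -4,7,5,0,0,0, -5,11,5,0,0,0, -5,15,5,0,0,0, -5,15,5,0,0,0, -5,15,5,0,0,0]'
python3 - <<'E'
from kin import *
t=viewer.capture("top");cv2.imwrite("pics/t9.png",t["img"][:,:,::-1])
c=viewer.capture("scene");crop(c["img"],310,150,430,250,6.6,"pics/s9.png")
print(sensors.get_state()['qd'].round(2))
E
```

```text
time_s: 22.65
tcp_pos: [0.4597, -0.033, 0.3472]
eef_rot: [-150.6, -5.8, -111.5]
contact_force: [0.3, -0.4, -0.3]
gripper_width: 0.0773
[-1.19 -0.29  0.2  -0.01 -0.18 -0.09]
```

View pics/t9.png

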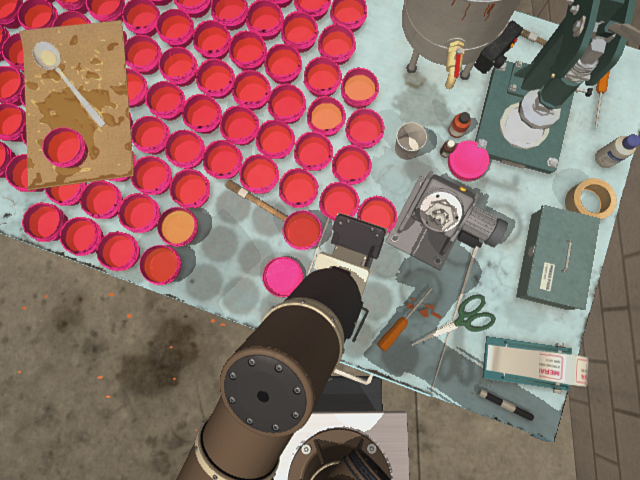

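View pics/s9.png

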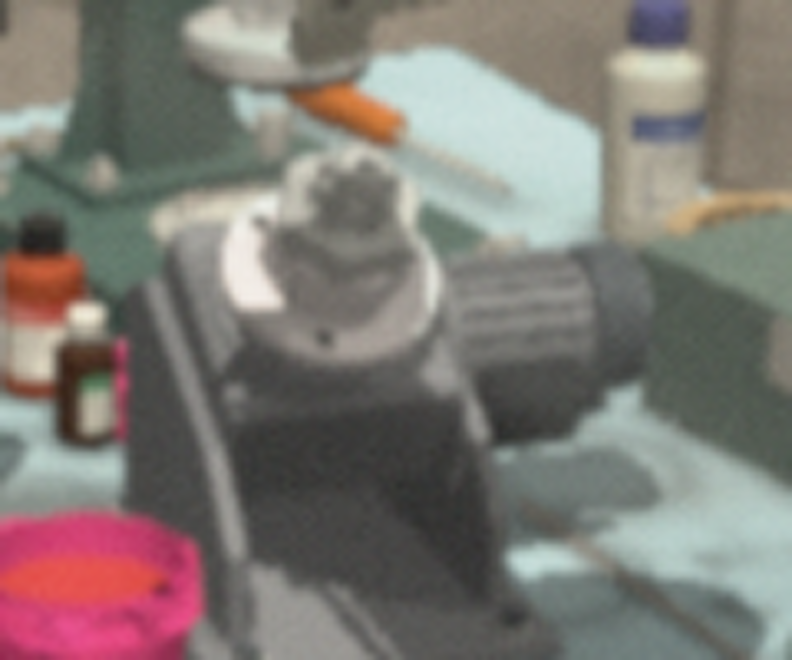

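The pictures show the hub and ring on the stub. The lid (284,276) and the tub (303,229) have not moved, and the arm is clear.

```bash
python3 - <<'E'
from h import *
print(r.close_job())
E
```

```text
the job is handed in; nothing more can be done
None
```

I slid the hub flange first onto the splines and pushed it home. The lock ring followed; I turned it about 30° under the end teeth and let go. The job was handed in at about 23 s of the 72 s.

**Hub seated:** the boss top stopped my fingers 39.0 mm below the stub's nose, which matches the 39 mm expected for a hub fully home. Pressing on it peaked at about 48 N at the wrist, through the fingertips.

**Ring locked:** the gripper turned 29.8°. The wrist picture shows the ring's corner over the hub's flat, with the stub's end teeth over the ring's teeth.

**Bystanders:** the tub and the lid are at the same image positions as at the start.

**Disagreements:**
- My first estimate of the stub's height was about 2 mm low along its axis. I corrected it by touching the nose.
- The flange's apparent size put the hub 1 to 4 mm high against that first estimate. The correction removes most of this, and I relied on the touch measurement.
- The arm cannot go all the way down in line with the stub because of joint 4's limit, so I finished both parts with the tool tilted 2 to 3°. I did not check the ring's contact with the hub by touch after letting go, only by sight.

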